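# Stand up the drop-leaf spar rack and load it

## Robot

A 6-joint arm with a two-finger parallel gripper is mounted at the origin on the work surface. World frame = base frame: x ahead of the robot, y to its left, z up, the work surface at z = 0. Lengths are in m, angles in rad, forces in N, time in s.
With the tool pointing down it reaches from about 0.425 to 0.95 m from the base axis. Payload 3.5 kg.
Tool frame: the origin (TCP) lies midway between the tips of the shut fingers; the grasp point (between the pads) lies 19 mm behind it; z points along the fingers, x is the direction in which the jaws open and shut, and the axes are right-handed (so a half turn about z gives the same grasp; the last joint's range is limited). The gripper opens to 85 mm and grips with 20 to 120 N. Pads are 22 mm wide; open, the fingers measure 114 mm over their backs; the gripper's body (76 mm by 85 mm) begins 54 mm behind the grasp point. The pads swing forward as they close: fully open they stand 13 mm farther back than shut.
Start: joints at [-1.288, 0.286, 1.577, -0, 1.279, -0.15], TCP at [0.283, -0.613, 0.231] pointing down, gripper open.
Joint ranges: [-2.77, 2.77], [-0.9, 2.22], [0.21, 2.48], [-1.53, 4.67], [0.24, 2.81], [-2.84, 2.84]. Speed limits (rad/s): [2.79, 2.79, 3.14, 3.14, 3.14, 3.14].

## Interface

Orientations are given as a rotation vector (axis times angle).
In Python, from workcell import ctrl, vision, look_for, outline_of, mark_of gives the robot as it stands. The module is installed in compiled form; this text tells all that it offers.
- The arm moves only by the shell command python3 -m jog 'ROWS' [FORCE]. ROWS is JSON, a list of rows, each an object with "travel": the shift along the world's x, y, z as a fraction of full scale, a list of three; "dr": the turn, a rotation vector about the world's x, y, z as a fraction of full scale, a list of three; "fingers": the opening, from 0 (shut) to 1 (fully open). A call has 1 to 12 rows; each row is the pose to reach, as a shift and turn from the pose commanded when the call began, turning the shorter way round; what a row does not reach only later rows make up. Full scale, the value 1, is 50 cm for a shift and 360 degrees for a turn. A row lasts 1/8 s, in which the tool goes at most 62.5 mm and 10.7 degrees, less where a joint would pass 70% of its speed; a pose out of reach is approached as far as the arm can. A call with a number of a shift or a turn outside -1 to 1 is refused whole. A call with a gripper value outside its range is refused whole. The fingers move at their own pace and stop on an object; FORCE is the grip in N (left out, the last holds). Time passes only in rows, so rows that repeat a pose let the fingers close. It gives the time, the measured TCP pose, the force and the opening at its end, in the units of the state.
- ctrl.get_obs(): the state, without advancing time (a new reading comes with each control period).
- vision.get_image(name): name is "scene" or "top" or "wrist"; returns the picture (400x640x3 uint8, blue, green, red); there is no depth.
- vision.camera_model(name): a dict with "fx", "fy", "cx", "cy" (pixels), "dist_coeffs" ([k1, k2, p1, p2, k3] as OpenCV has them; the pictures are not rectified), "R" (3x3) and "t" (3): a world point X has camera coordinates R X + t. Camera axes: x right, y down, z forward; pixel columns grow to the right and rows downward; lengths in m; the calibration is good to about 2 mm. A picture is of the moment at which its call begins: read the wrist's pose just before it. camera_model takes no time and is no camera call; for the wrist camera it gives the pose at the moment of the call.
- ctrl.hand_in(): hands the job in, once; it reports no verdict.
Trained networks look in the newest picture that a camera, given by its name, has taken for a name from the list of things; names that differ only in an ending like _2 or _b are one class to them, and where a whole thing is asked for, a point or a joint stands for the part that bears it (a point fixed in the world has none). Each returns a list of dicts, best first, with "score" (0 to 1); they miss things now and then, are a little off and sometimes report something else, mostly with a low value. They report only what shows in the picture. A call takes as long as a camera call.
- look_for(camera, thing): "location" ([row, column] as shares, 0 to 1, of the picture: columns of its width, rows of its height, amid what is visible of it).
- outline_of(camera, thing): "mask" (400x640 bool, what is visible of it) and "location" ([row, column] as shares, 0 to 1, of the picture: columns of its width, rows of its height, amid what is visible of it).
- mark_of(camera, thing): "location" ([row, column] as shares, 0 to 1, of the picture: columns of its width, rows of its height: a listed point, or the origin of a listed thing).
The state is a dict: "clock": time; "joint_positions": joint angles; "qd": joint speeds; "joint_efforts": joint torques, N m; "ee_pos": TCP position; "tool_rot": TCP orientation; "contact_force": force on the tool from outside, world axes, zero at the start; "ft_torque": the same for the moment, N m; "width": finger opening in m.
Only numpy, scipy, OpenCV 4.12 (cv2) and the standard library are available. Lean on these libraries where they do the work, as an engineer would, in place of code of your own. Each camera call takes 0.05 s, during which the arm holds its last target. There are 200 camera calls.

## Task

The model builder's drop-leaf rack is sagging on its folded prop leg: first, with nothing on it, swing the leg by its cross handle past dead centre until it is locked against its stop and the leaf stands level. Then hang both hook-on cups inside the rack's bin, each by its bent lip over the bin's rim so that it hangs clear of the bin floor, and put every wing spar from the drilled block end-down into the rack's narrow cells. Leave the leg locked and do not disturb the other things on the bench.

Things in the scene. Friction and masses are not known exactly. Their poses are not given: they have to be found in the camera images.
- rack_leaf (a joint): hinge of the rack's plywood leaf (200 x 200 x 12 mm, 0.9 kg with the bin and spar holder on it), along the leaf's far edge. Rack frame: y along this hinge, x square to it and away from the robot (world x, y at zero yaw). 0 = sagged, robot-side edge low; 0.208 rad = level; limits 0 and 0.26.
- rack_leg (a joint): prop leg on the leaf's right (-y) side near the robot. 0 = folded, cross handle leaning 40 deg from vertical towards the robot; grows as the handle is pushed up and away; 1.01 = dead centre; 1.223 rad = stop, locked, handle leaning 42 deg away. A sprung strut (about 15 N) drives it from dead centre both ways. Moving it takes 10 to 15 N at the handle. The rubber foot rolls on the base, lifting the leaf.
- leg_pivot (a point): centre of the prop leg's pivot. The leg turns about the rack's y axis through it. Pivot height above the table 37 mm folded, 76 mm at dead centre (foot arm 60 mm, then straight down), 75 mm locked; it moves only a few mm horizontally. Handle lean from vertical: 40 deg to the robot folded, 30 deg away at dead centre.
- leg_grip (a point): middle of the leg's black cross handle: a freely spinning sleeve 12 mm in diameter and 42 mm long, lying along the rack's y axis, 90 mm from the pivot and 27 mm further out (to -y) than it, so it may be pinched and carried along its arc without turning the hand. Free space all round it.
- bin (a point): centre of the inner floor of the open aluminium bin on the leaf. Axes are the leaf's: x away from the robot, towards the leaf's hinge; y along the bin; z up, square to the leaf. Bin 90 (x) x 170 (y) mm outside, walls 6 mm, rim 70 mm above this point. Fixed to the leaf, robot-side half.
- holder (a point): centre of the cell floor of the wooden spar holder on the leaf, behind the bin; axes as for the bin. A row of 5 square open-topped cells, 21 x 21 mm inside, at y = -60, -30, 0, 30, 60 mm, x = 0, their mouths 65 mm above this point; outside 39 x 159 mm. It is 95 mm further from the robot than the bin's centre.
- stock: dark wooden block, 50 (x) x 170 (y) x 50 (z) mm, fixed to the table, with five holes in a row along its y axis, 30 mm apart, in which the spars stand; origin at the centre of its underside.
- cup_a_mid (a point): hook-on aluminium cup, 90 g, standing on the table. Point: middle of its 5 mm back plate, 47 mm above its underside; z up. Open cup 46 x 46 x 35 mm on the +x side. On the -x side a 46 mm wide lip: underside 8 mm above this point, down-turn reaching 24 mm below it; gap for the rim from x = -2.5 to -15.5 mm. Grip tab on the plate: 10 mm (x) x 30 mm (y), 13 to 47 mm above the point.
- cup_b_mid (a point): hook-on aluminium cup, 90 g, standing on the table. Point: middle of its 5 mm back plate, 47 mm above its underside; z up. Open cup 46 x 46 x 35 mm on the +x side. On the -x side a 46 mm wide lip: underside 8 mm above this point, down-turn reaching 24 mm below it; gap for the rim from x = -2.5 to -15.5 mm. Grip tab on the plate: 10 mm (x) x 30 mm (y), 13 to 47 mm above the point.
- spar1_mid (a point): plain wooden wing spar, a round rod 12 mm in diameter and 150 mm long, 20 g, standing in a 14 mm hole, 45 mm deep, of the dark drilled block (50 mm high, 50 x 170 mm; holes in a row 30 mm apart). This point is at its centre, half-way along; z along the rod. Three to five of the five are present.
- spar2_mid (a point): plain wooden wing spar, a round rod 12 mm in diameter and 150 mm long, 20 g, standing in a 14 mm hole, 45 mm deep, of the dark drilled block (50 mm high, 50 x 170 mm; holes in a row 30 mm apart). This point is at its centre, half-way along; z along the rod. Three to five of the five are present.
- spar3_mid (a point): plain wooden wing spar, a round rod 12 mm in diameter and 150 mm long, 20 g, standing in a 14 mm hole, 45 mm deep, of the dark drilled block (50 mm high, 50 x 170 mm; holes in a row 30 mm apart). This point is at its centre, half-way along; z along the rod. Three to five of the five are present.
- spar4_mid (a point): plain wooden wing spar, a round rod 12 mm in diameter and 150 mm long, 20 g, standing in a 14 mm hole, 45 mm deep, of the dark drilled block (50 mm high, 50 x 170 mm; holes in a row 30 mm apart). This point is at its centre, half-way along; z along the rod. Three to five of the five are present.
- spar5_mid (a point): plain wooden wing spar, a round rod 12 mm in diameter and 150 mm long, 20 g, standing in a 14 mm hole, 45 mm deep, of the dark drilled block (50 mm high, 50 x 170 mm; holes in a row 30 mm apart). This point is at its centre, half-way along; z along the rod. Three to five of the five are present.
- tumbler: glass tumbler, 72 mm wide, 110 mm high; origin at its underside. A bystander: leave it alone.
- tumbler2: second glass tumbler, the same size; origin at its underside. A bystander: leave it alone.
- glue: white glue bottle, 44 mm wide, 110 mm high; origin at its underside. A bystander: leave it alone.
- tape: roll of tape, 90 mm across, 24 mm high, lying flat; origin at its underside. A bystander: leave it alone.
- sander: cork sanding block 100 x 50 x 30 mm; origin at its underside. A bystander: leave it alone.
- driver: screwdriver lying on the table along its x axis. A bystander: leave it alone.

How it is judged:
By the outcome, as a careful person would: the job done as asked, in the order asked, and still so for the second after the job is handed in, with the robot touching nothing.
Of spar1, spar2, spar3, spar4, spar5 only 3 to 5 are there at a start; the rules pass over those that are not, and their reading is None.
At some moment in a run one of cup_a, cup_b may be knocked a few centimetres aside while the robot is not near it.
It also fails if it takes over 210 s, if anything falls off the work surface, if the arm or the gripper's body presses on something with over 40 N, if the wrist force passes 120 N, or if a joint passes its speed limit or range.

## Working session

There is one attempt and no reset: what is moved stays moved. The work goes in short steps, Python scripts to look and compute and a shell command to move; the robot and the scene stay as the last step left them, time stands still between calls to the robot, and variables do not carry over. Pictures are saved under pics/ and viewed, about 12 in all and at most 16, crops included, and the job is handed in when it is done.

```bash
mkdir -p pics
cat > h.py <<'E'
import numpy as np, cv2
from workcell import ctrl, vision, look_for, outline_of, mark_of
def K(m): return np.array([[m['fx'],0,m['cx']],[0,m['fy'],m['cy']],[0,0,1.]])
def ray(cam,loc,m=None):
    m=m or vision.camera_model(cam)
    p=np.array([[[loc[1]*640,loc[0]*400]]],float)
    u=cv2.undistortPoints(p,K(m),np.array(m['dist_coeffs']))[0,0]
    R=np.array(m['R']);t=np.array(m['t'])
    d=R.T@np.array([u[0],u[1],1]);o=-R.T@t
    return o,d/np.linalg.norm(d)
def atz(r,z):
    o,d=r;return o+d*(z-o[2])/d[2]
def tri(rs):
    A=sum(np.eye(3)-np.outer(d,d) for o,d in rs);b=sum((np.eye(3)-np.outer(d,d))@o for o,d in rs)
    X=np.linalg.solve(A,b);e=[np.linalg.norm(np.cross(X-o,d)) for o,d in rs];return X,max(e)
def proj(cam,X):
    m=vision.camera_model(cam);r,_=cv2.Rodrigues(np.array(m['R']))
    return cv2.projectPoints(np.array(X,float).reshape(-1,3),r,np.array(m['t']),K(m),np.array(m['dist_coeffs']))[0][:,0]
E
python3 - <<'E'
from h import *
np.set_printoptions(precision=4,suppress=True)
for c in ('scene','top'):
    cv2.imwrite(f'pics/{c}0.png',vision.get_image(c))
    m=vision.camera_model(c);print(c,m['fx'],-np.array(m['R']).T@np.array(m['t']))
T='leg_pivot leg_grip bin holder stock cup_a_mid spar1_mid tumbler glue tape sander driver'.split()
for t in T:
    for c in ('scene','top'):
        print(t,c,[(round(d['score'],2),np.round(np.array(d['location'])*[400,640],1).tolist()) for d in mark_of(c,t)][:6])
print(ctrl.get_obs())
E
```

```text
scene 473.4958248431142 [ 1.5689 -0.3     0.8601]
top 456.1980380308296 [ 0.3468 -0.0277  1.3732]
leg_pivot scene [(0.82, [222.8, 294.3]), (0.18, [191.7, 448.3])]
leg_pivot top [(0.76, [201.9, 348.3])]
leg_grip scene [(0.65, [191.4, 277.1]), (0.42, [192.7, 361.4])]
leg_grip top [(0.72, [216.9, 362.8]), (0.33, [154.1, 393.3])]
bin scene []
bin top [(0.78, [183.7, 311.3])]
holder scene [(0.59, [234.2, 344.6])]
holder top [(0.91, [151.3, 313.6])]
stock scene [(0.45, [216.1, 221.1]), (0.15, [223.8, 295.9])]
stock top [(0.66, [263.0, 378.4])]
cup_a_mid scene [(0.74, [187.6, 421.5])]
cup_a_mid top [(0.61, [217.1, 209.9])]
spar1_mid scene [(0.61, [215.3, 202.7])]
spar1_mid top [(0.5, [214.8, 432.5])]
tumbler scene [(0.92, [279.0, 255.1]), (0.56, [267.2, 163.5])]
tumbler top [(0.68, [188.7, 471.7]), (0.59, [153.0, 393.0])]
glue scene [(0.8, [190.9, 449.2])]
glue top [(0.62, [220.9, 169.6])]
tape scene [(0.67, [205.8, 449.0]), (0.65, [192.1, 361.6])]
tape top [(0.75, [191.2, 471.6]), (0.61, [251.5, 264.4])]
sander scene [(0.62, [203.5, 252.8]), (0.33, [205.2, 451.4]), (0.19, [216.5, 221.4])]
sander top [(0.85, [261.9, 379.2]), (0.69, [185.4, 310.9])]
driver scene [(0.36, [197.3, 302.9])]
driver top [(0.77, [260.8, 329.9])]
{'clock': 1.3, 'joint_positions': array([-1.288 ,  0.2863,  1.5767,  0.    ,  1.2786, -0.15  ]), 'qd': array([-0.0008, -0.0009,  0.0012,  0.0016,  0.001 , -0.0006]), 'joint_efforts': array([  0.0001, -40.5962, -29.293 ,  -0.0001,   0.0006,   0.    ]), 'ee_pos': array([ 0.2831, -0.6127,  0.2313]), 'tool_rot': array([-2.6466,  1.6926,  0.    ]), 'contact_force': array([ 0.6132,  0.0567, -0.0541]), 'ft_torque': array([ 0.0329,  0.011 , -0.0128]), 'width': 0.08566952058410746}
```

View pics/scene0.png

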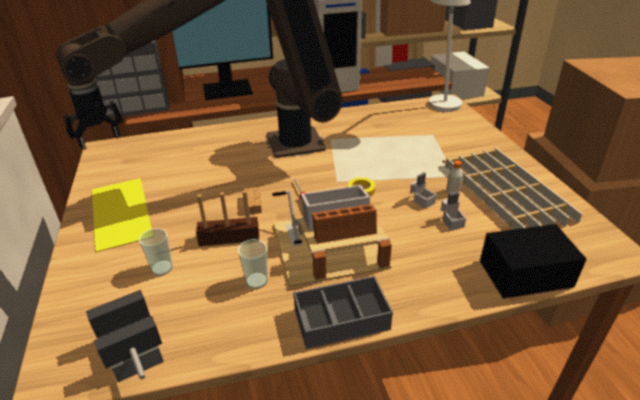

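View pics/top0.png

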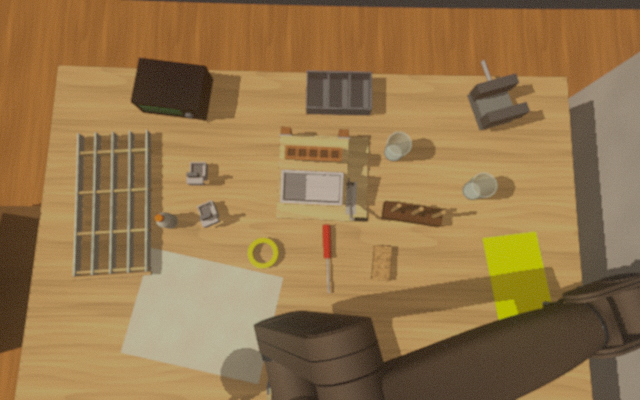

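The scene view (from the far side) shows the rack at about (340,230), the leg handle at about (277,191), three spars in the block at (228,215), and cups at (422,188) and (454,215). In the top view the cups are at (197,173) and (208,213).

Run:
```python
from h import *
np.set_printoptions(precision=4,suppress=True)
a=cv2.imread('pics/scene0.png')[160:290,180:480];b=cv2.imread('pics/top0.png')[120:290,140:460]
a=cv2.resize(a,(800,347),interpolation=cv2.INTER_CUBIC);b=cv2.resize(b,(800,425),interpolation=cv2.INTER_CUBIC)
cv2.imwrite('pics/c1.png',b);cv2.imwrite('pics/c2.png',a)
def T(c,r,k): return ray(c,[r/400,k/640])
for n,s,t in (('pivot',(222.8,294.3),(201.9,348.3)),('grip',(191.4,277.1),(216.9,362.8)),('holder',(234.2,344.6),(151.3,313.6)),('cup',(187.6,421.5),(217.1,209.9))):
    print(n,*tri([T('scene',*s),T('top',*t)]))
for n,t,z in (('bin',(183.7,311.3),.065),('stock',(215,411),.0),('tum',(188.7,471.7),0),('tum2',(153,393),0),('glue',(220.9,169.6),0),('tape',(251.5,264.4),0),('sander',(261.9,379.2),0),('driver',(260.8,329.9),0),('cupfar',(174,197),.047)):
    print(n,atz(T('top',*t),z))
m=vision.camera_model('wrist');o=ctrl.get_obs()
from scipy.spatial.transform import Rotation as Ro
R=Ro.from_rotvec(o['tool_rot']).as_matrix();C=-np.array(m['R']).T@np.array(m['t'])
print('cam in tool',R.T@(C-o['ee_pos']),'cam axes in tool\n',R.T@np.array(m['R']).T,m['fx']); print(R)
```

```text
pivot [ 0.5301 -0.1156  0.034 ] 0.0001884085309542484
grip [ 0.4783 -0.1502  0.114 ] 0.0005078018902921152
holder [ 0.6703 -0.0106  0.0797] 0.0006917571583884892
cup [0.4774 0.2925 0.0418] 0.004223497705380242
bin [ 0.5771 -0.0052  0.065 ]
stock [ 0.499  -0.3072  0.    ]
tum [ 0.5834 -0.4922  0.    ]
tum2 [ 0.6902 -0.2542  0.    ]
glue [0.4664 0.4174 0.    ]
tape [0.3808 0.1306 0.    ]
sander [ 0.3573 -0.211   0.    ]
driver [ 0.3573 -0.0647  0.    ]
cupfar [0.6021 0.3327 0.047 ]
cam in tool [ 0.0015 -0.084  -0.143 ] cam axes in tool
 [[ 1.     -0.     -0.0002]
 [ 0.0001  0.9456  0.3253]
 [ 0.0002 -0.3253  0.9456]] 342.40498206387775
[[ 0.4194 -0.9078  0.    ]
 [-0.9078 -0.4194  0.    ]
 [-0.     -0.     -1.    ]]
```

View pics/c1.png

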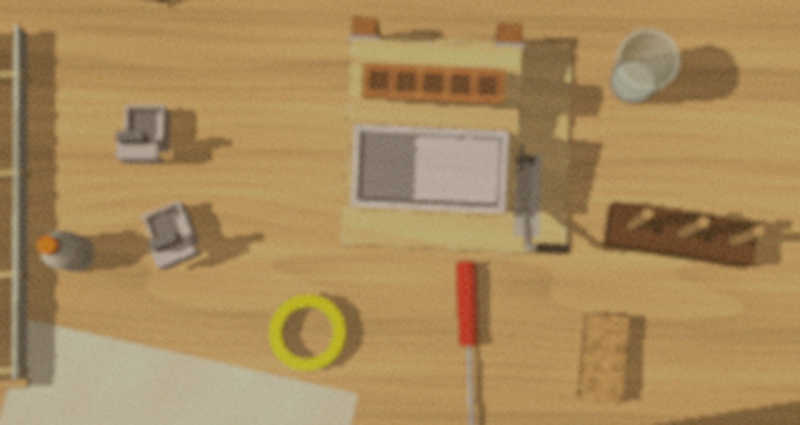

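View pics/c2.png

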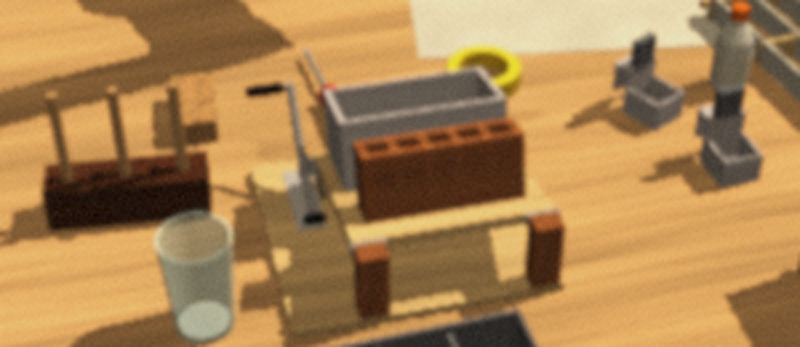

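Three spars are present. The near cup is yawed, and the rack is yawed slightly (about -2 to -3°). I'll move to a close view over the leg.

```bash
python3 -m jog '[{"travel":[0.05,0.11,0.06],"dr":[0,0,0.03],"fingers":1},{"travel":[0.434,0.966,0.12],"dr":[0,0,0.175],"fingers":1},{"travel":[0.434,0.966,0.12],"dr":[0,0,0.175],"fingers":1},{"travel":[0.434,0.966,0.12],"dr":[0,0,0.175],"fingers":1},{"travel":[0.434,0.966,0.12],"dr":[0,0,0.175],"fingers":1},{"travel":[0.434,0.966,0.12],"dr":[0,0,0.175],"fingers":1},{"travel":[0.434,0.966,0.12],"dr":[0,0,0.175],"fingers":1},{"travel":[0.434,0.966,0.12],"dr":[0,0,0.175],"fingers":1},{"travel":[0.434,0.966,0.12],"dr":[0,0,0.175],"fingers":1},{"travel":[0.434,0.966,0.12],"dr":[0,0,0.175],"fingers":1},{"travel":[0.434,0.966,0.12],"dr":[0,0,0.175],"fingers":1},{"travel":[0.434,0.966,0.12],"dr":[0,0,0.175],"fingers":1}]'
cat >> h.py <<'E'
def marks(c,names,n=5):
    out={}
    for t in names:
        out[t]=[(round(d['score'],2),np.round(np.array(d['location'])*[400,640],1).tolist()) for d in mark_of(c,t)][:n]
        print(c,t,out[t])
    return out
def T(c,p,m=None): return ray(c,[p[0]/400,p[1]/640],m)
E
python3 - <<'E'
from h import *
print({k:np.round(v,4) for k,v in ctrl.get_obs().items()})
cv2.imwrite('pics/w1.png',vision.get_image('wrist'))
marks('wrist','leg_pivot leg_grip bin holder stock spar1_mid driver tumbler'.split())
np.savez('m1.npz',**{k:np.array(v) for k,v in vision.camera_model('wrist').items()})
E
```

```text
clock: 2.8
ee_pos: [0.4997, -0.1308, 0.2911]
tool_rot: [3.141, -0.063, -0.001]
contact_force: [0.0, -0.1, -0.4]
width: 0.0857
{'clock': np.float64(2.8), 'joint_positions': array([-4.5260e-01, -1.1030e-01,  1.8923e+00, -3.0000e-04,  1.3599e+00,
       -4.1220e-01]), 'qd': array([-0.0021,  0.0003, -0.0002,  0.0006,  0.0004,  0.002 ]), 'joint_efforts': array([ 3.18900e-01, -2.56884e+01, -3.00325e+01,  9.10000e-03,
        3.00000e-03, -1.90000e-03]), 'ee_pos': array([ 0.4997, -0.1308,  0.2911]), 'tool_rot': array([ 3.1408e+00, -6.3200e-02, -7.0000e-04]), 'contact_force': array([ 0.0429, -0.1281, -0.4081]), 'ft_torque': array([0.034 , 0.0237, 0.0462]), 'width': np.float64(0.0857)}
wrist leg_pivot [(0.65, [149.4, 347.7])]
wrist leg_grip [(0.89, [185.0, 291.5])]
wrist bin [(0.7, [35.7, 384.3])]
wrist holder [(0.86, [31.3, 490.0])]
wrist stock [(0.88, [270.6, 323.8]), (0.45, [33.5, 489.0])]
wrist spar1_mid [(0.78, [344.1, 321.1])]
wrist driver [(0.79, [97.0, 203.7])]
wrist tumbler [(0.73, [370.0, 375.9]), (0.67, [232.9, 462.0])]
```

View pics/w1.png

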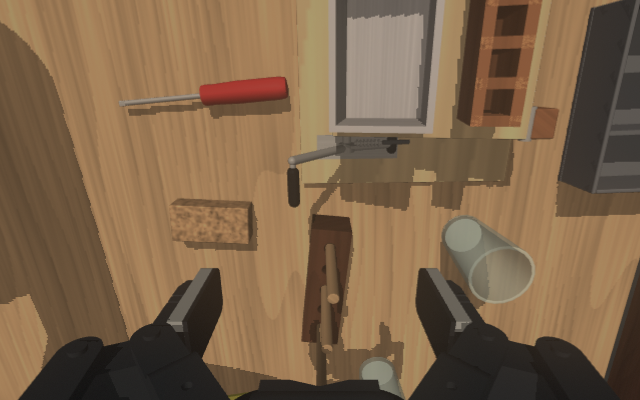

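The wrist view shows the handle at col 293, rows 165–207, the pivot plate at about (345,148), the bin at the top, the block at (330,280) with spars, and free space round the handle.

Run:
```python
from h import *
np.set_printoptions(precision=4,suppress=True)
m=dict(np.load('m1.npz'))
W=lambda r,c:T('wrist',(r,c),m)
print('grip',tri([W(186,293),T('top',(217.5,361.5)),T('scene',(193,278.5))]),tri([W(186,293),T('scene',(193,278.5))]),tri([W(186,293),T('top',(217.5,361.5))]), atz(W(186,293),.106))
print('pivot',tri([W(149.4,347.7),T('top',(201.9,348.3)),T('scene',(222.8,294.3))]),atz(W(149,347.7),.037))
print('holder',tri([W(31.3,490),T('top',(151.3,313.6)),T('scene',(234.2,344.6))]))
print('bin',tri([W(35.7,384.3),T('top',(183.7,311.3))]))
for z in (.13,.15):
  a,b=atz(W(2,330.5),z),atz(W(133,332.5),z);print('edge',z,a,b,np.degrees(np.arctan2(-(a-b)[0],(a-b)[1])))
a,b=atz(W(165,293),.106),atz(W(207,293),.106);print('sleeve',a,b)
# stock / spars
for p in ((218,313),(218,352)): print('stockcorner',atz(W(*p),.05))
print('stock',atz(W(270.6,323.8),0))
```

```text
grip (array([ 0.4758, -0.1459,  0.106 ]), np.float64(0.002429914921374506)) (array([ 0.4742, -0.145 ,  0.1046]), np.float64(0.0006496195724252243)) (array([ 0.4759, -0.1466,  0.1029]), np.float64(0.0023449410965203006)) [ 0.4745 -0.1439  0.106 ]
pivot (array([ 0.5326, -0.1179,  0.0369]), np.float64(0.004809481301016238)) [ 0.5349 -0.1218  0.037 ]
holder (array([ 0.6686, -0.0095,  0.0779]), np.float64(0.0023556205835406747))
bin (array([ 0.576 , -0.0049,  0.0505]), np.float64(0.003601109877038661))
edge 0.13 [0.5155 0.0119 0.13  ] [ 0.5145 -0.0897  0.13  ] -0.5876867299585983
edge 0.15 [0.5148 0.008  0.15  ] [ 0.5138 -0.0869  0.15  ] -0.5876867299585691
sleeve [ 0.4759 -0.1225  0.106 ] [ 0.4731 -0.1662  0.106 ]
stockcorner [ 0.4911 -0.2016  0.05  ]
stockcorner [ 0.5381 -0.2034  0.05  ]
stock [ 0.5013 -0.3038  0.    ]
```

```bash
python3 -m jog '[{"travel":[-0.05,-0.027,-0.1],"dr":[0,0,0],"fingers":1},{"travel":[-0.05,-0.027,-0.2],"dr":[0,0,0],"fingers":1},{"travel":[-0.05,-0.027,-0.3],"dr":[0,0,0],"fingers":1},{"travel":[-0.05,-0.027,-0.37],"dr":[0,0,0],"fingers":1},{"travel":[-0.05,-0.027,-0.408],"dr":[0,0,0],"fingers":0.6},{"travel":[-0.05,-0.027,-0.408],"dr":[0,0,0],"fingers":0.3}]' 60
python3 - <<'E'
from h import *
cv2.imwrite('pics/w2.png',vision.get_image('wrist'))
E
```

```text
clock: 4.0
ee_pos: [0.4739, -0.1426, 0.0856]
tool_rot: [-3.139, 0.06, 0.006]
contact_force: [-0.2, -0.8, 0.2]
width: 0.0516
```

View pics/w2.png

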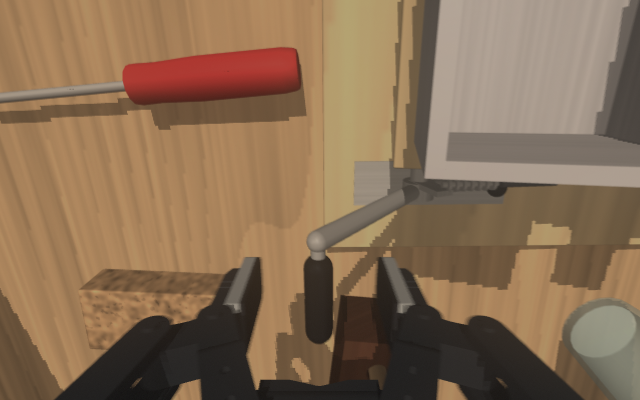

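The handle (col 318, rows 255–340) lies midway between the pads, so I'll close on it.

```bash
python3 -m jog '[{"travel":[0,0,0],"dr":[0,0,0],"fingers":0},{"travel":[0,0,0],"dr":[0,0,0],"fingers":0},{"travel":[0,0,0],"dr":[0,0,0],"fingers":0},{"travel":[0,0,0],"dr":[0,0,0],"fingers":0},{"travel":[0,0,0],"dr":[0,0,0],"fingers":0},{"travel":[0,0,0],"dr":[0,0,0],"fingers":0}]' 60
python3 - <<'E'
import numpy as np
# arc: theta leg angle, lean = 40deg->-; pivot z interpolation: foot arm 60 mm at angle from straight down = (1.01-th)
for th in np.arange(0,1.24,.1).tolist()+[1.223]:
    lean=np.radians(-40)+th
    c=np.cos(1.01-th)*.06   # foot arm height
    z=.076-.06+c
    # match 37mm folded
    x=.09*np.sin(lean); zz=z+.09*np.cos(lean)
    dx=(x+.09*np.sin(np.radians(40))); dz=zz-(.037+.09*np.cos(np.radians(40)))
    yaw=np.radians(-2.5)
    print(round(th,2),round(z,4),'dx',round(dx,4),'dz',round(dz,4),'frac',np.round([dx*np.cos(yaw)*2,dx*np.sin(yaw)*2,dz*2],3))
E
```

```text
clock: 4.8
ee_pos: [0.4737, -0.1436, 0.0882]
tool_rot: [3.14, -0.057, -0.007]
contact_force: [-6.2, -1.5, 3.7]
width: 0.01
0.0 0.0479 dx 0.0 dz 0.0109 frac [ 0.    -0.     0.022]
0.1 0.0528 dx 0.0072 dz 0.0213 frac [ 0.014 -0.001  0.043]
0.2 0.0574 dx 0.0149 dz 0.0305 frac [ 0.03  -0.001  0.061]
0.3 0.0615 dx 0.023 dz 0.0385 frac [ 0.046 -0.002  0.077]
0.4 0.0652 dx 0.0314 dz 0.0453 frac [ 0.063 -0.003  0.091]
0.5 0.0684 dx 0.0401 dz 0.0507 frac [ 0.08  -0.004  0.101]
0.6 0.071 dx 0.049 dz 0.0547 frac [ 0.098 -0.004  0.109]
0.7 0.0731 dx 0.058 dz 0.0572 frac [ 0.116 -0.005  0.114]
0.8 0.0747 dx 0.067 dz 0.0583 frac [ 0.134 -0.006  0.117]
0.9 0.0756 dx 0.0759 dz 0.0579 frac [ 0.152 -0.007  0.116]
1.0 0.076 dx 0.0846 dz 0.056 frac [ 0.169 -0.007  0.112]
1.1 0.0758 dx 0.0931 dz 0.0526 frac [ 0.186 -0.008  0.105]
1.2 0.0749 dx 0.1011 dz 0.0479 frac [ 0.202 -0.009  0.096]
1.22 0.0746 dx 0.1029 dz 0.0466 frac [ 0.206 -0.009  0.093]
```

Run:
```python
import numpy as np
f=lambda l:(.09*np.sin(l),.016+.06*np.cos(np.radians(30)-l)+.09*np.cos(l))
x0,z0=f(np.radians(-40));yaw=np.radians(-2.5)
for d in (-40,-30,-20,-10,0,10,20,25,30,36,42,45):
    x,z=f(np.radians(d)); print(d,np.round([(x-x0)*np.cos(yaw)*2,(x-x0)*np.sin(yaw)*2,(z-z0)*2],3))
```

```text
-40 [ 0. -0.  0.]
-30 [ 0.026 -0.001  0.037]
-20 [ 0.054 -0.002  0.067]
-10 [ 0.084 -0.004  0.09 ]
0 [ 0.116 -0.005  0.105]
10 [ 0.147 -0.006  0.111]
20 [ 0.177 -0.008  0.108]
25 [ 0.192 -0.008  0.104]
30 [ 0.206 -0.009  0.097]
36 [ 0.221 -0.01   0.086]
42 [ 0.236 -0.01   0.072]
45 [ 0.243 -0.011  0.064]
```

```bash
python3 -m jog '[{"travel":[0.013,-0.0005,0.019],"dr":[0,0,0],"fingers":0},{"travel":[0.026,-0.001,0.037],"dr":[0,0,0],"fingers":0},{"travel":[0.04,-0.002,0.053],"dr":[0,0,0],"fingers":0},{"travel":[0.054,-0.002,0.067],"dr":[0,0,0],"fingers":0},{"travel":[0.069,-0.003,0.079],"dr":[0,0,0],"fingers":0},{"travel":[0.084,-0.004,0.09],"dr":[0,0,0],"fingers":0},{"travel":[0.1,-0.004,0.098],"dr":[0,0,0],"fingers":0},{"travel":[0.116,-0.005,0.105],"dr":[0,0,0],"fingers":0},{"travel":[0.131,-0.006,0.109],"dr":[0,0,0],"fingers":0},{"travel":[0.147,-0.006,0.111],"dr":[0,0,0],"fingers":0}]' 60
```

```text
clock: 6.05
ee_pos: [0.5458, -0.1455, 0.1435]
tool_rot: [-3.139, 0.058, 0.014]
contact_force: [-8.6, 2.0, 1.7]
width: 0.0098
```

```bash
python3 -m jog '[{"travel":[0.015,-0.001,-0.001],"dr":[0,0,0],"fingers":0},{"travel":[0.03,-0.002,-0.003],"dr":[0,0,0],"fingers":0},{"travel":[0.045,-0.002,-0.007],"dr":[0,0,0],"fingers":0},{"travel":[0.059,-0.003,-0.014],"dr":[0,0,0],"fingers":0},{"travel":[0.067,-0.004,-0.019],"dr":[0,0,0],"fingers":0},{"travel":[0.074,-0.004,-0.025],"dr":[0,0,0],"fingers":0},{"travel":[0.082,-0.004,-0.032],"dr":[0,0,0],"fingers":0},{"travel":[0.089,-0.004,-0.039],"dr":[0,0,0],"fingers":0},{"travel":[0.094,-0.004,-0.044],"dr":[0,0,0],"fingers":0},{"travel":[0.098,-0.004,-0.05],"dr":[0,0,0],"fingers":0},{"travel":[0.098,-0.004,-0.05],"dr":[0,0,0],"fingers":0}]' 60
```

```text
clock: 7.42
ee_pos: [0.5891, -0.1468, 0.1216]
tool_rot: [-3.136, 0.054, 0.044]
contact_force: [-37.9, 6.6, 29.2]
width: 0.0101
```

The handle stopped against its stop (about 48 N, at the predicted place). I'll release and rise straight up.

```bash
python3 -m jog '[{"travel":[-0.012,0,0.01],"dr":[0,0,0],"fingers":0},{"travel":[-0.012,0,0.01],"dr":[0,0,0],"fingers":0.5},{"travel":[-0.012,0,0.01],"dr":[0,0,0],"fingers":0.7},{"travel":[-0.012,0,0.01],"dr":[0,0,0],"fingers":0.7},{"travel":[-0.012,0,0.06],"dr":[0,0,0],"fingers":0.7},{"travel":[-0.012,0,0.16],"dr":[0,0,0],"fingers":0.7},{"travel":[-0.012,0.05,0.28],"dr":[0,0,0],"fingers":0.7},{"travel":[-0.012,0.1,0.38],"dr":[0,0,0],"fingers":1},{"travel":[-0.012,0.1,0.38],"dr":[0,0,0],"fingers":1}]' 60
python3 - <<'E'
from h import *
np.set_printoptions(precision=4,suppress=True)
m=vision.camera_model('wrist');cv2.imwrite('pics/w3.png',vision.get_image('wrist'))
np.savez('m3.npz',**{k:np.array(v) for k,v in m.items()})
marks('wrist','leg_grip leg_pivot bin holder stock'.split())
cv2.imwrite('pics/scene3.png',vision.get_image('scene'));marks('scene','leg_grip leg_pivot holder bin cup_a_mid spar1_mid'.split())
cv2.imwrite('pics/top3.png',vision.get_image('top'));marks('top','leg_grip leg_pivot holder bin cup_a_mid'.split())
E
```

```text
clock: 8.55
ee_pos: [0.5946, -0.0977, 0.3154]
tool_rot: [3.137, -0.057, 0.021]
contact_force: [-0.2, 0.1, 0.0]
width: 0.0853
wrist leg_grip [(0.94, [222.7, 311.1])]
wrist leg_pivot [(0.62, [182.9, 258.7]), (0.33, [233.4, 153.7])]
wrist bin [(0.66, [72.9, 286.0])]
wrist holder [(0.85, [77.9, 380.9])]
wrist stock [(0.78, [281.4, 261.2])]
scene leg_grip [(0.54, [205.5, 284.3])]
scene leg_pivot [(0.7, [212.4, 290.3]), (0.61, [212.6, 248.4])]
scene holder [(0.98, [226.7, 345.8])]
scene bin [(0.62, [211.4, 334.5])]
scene cup_a_mid [(0.76, [187.0, 420.0]), (0.41, [205.3, 253.5])]
scene spar1_mid [(0.57, [218.0, 201.8]), (0.48, [228.0, 345.6])]
top leg_grip [(0.59, [182.9, 315.4]), (0.39, [223.0, 167.1])]
top leg_pivot [(0.52, [182.0, 310.6])]
top holder [(0.66, [151.8, 310.8])]
top bin [(0.86, [183.4, 312.2]), (0.27, [217.6, 434.8])]
top cup_a_mid [(0.73, [219.0, 211.1])]
```

View pics/w3.png

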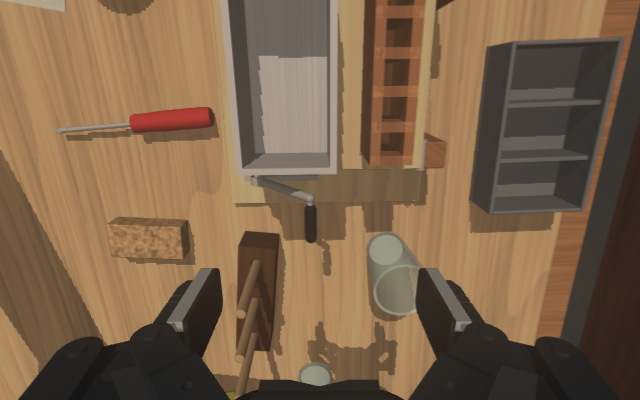

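The leg is now leaning away at (311,222), and it stayed there after release. Next I'll look from over the rack to fix its pose.

```bash
python3 -m jog '[{"travel":[0.01,0.235,0.03],"dr":[0,0,0],"fingers":1},{"travel":[0.01,0.235,0.03],"dr":[0,0,0],"fingers":1},{"travel":[0.01,0.235,0.03],"dr":[0,0,0],"fingers":1}]' 60
python3 - <<'E'
from h import *
m=vision.camera_model('wrist');im=vision.get_image('wrist')
np.savez('m4.npz',**{k:np.array(v) for k,v in m.items()})
marks('wrist','leg_grip bin holder cup_a_mid'.split())
cv2.imwrite('pics/w4full.png',im)
c=im[40:340,130:530];cv2.imwrite('pics/w4.png',cv2.resize(c,(800,600),interpolation=cv2.INTER_CUBIC))
E
```

```text
clock: 9.88
ee_pos: [0.5968, 0.0226, 0.324]
tool_rot: [-3.141, 0.052, -0.003]
contact_force: [0.1, -0.3, -0.1]
width: 0.0851
wrist leg_grip [(0.74, [316.0, 314.1])]
wrist bin [(0.78, [183.9, 297.0])]
wrist holder [(0.75, [185.7, 379.9])]
wrist cup_a_mid []
```

View pics/w4.png

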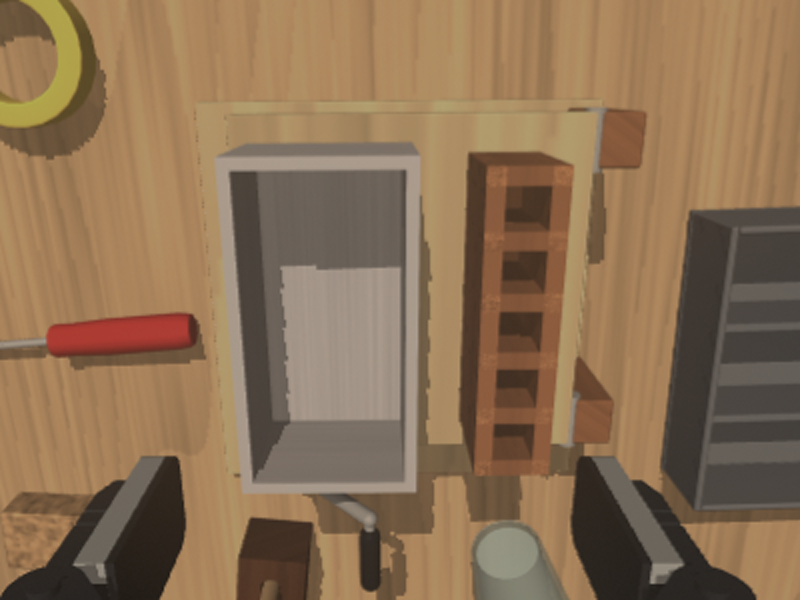

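The view shows the bin, holder, and locked leg. I'll fit the rack pose to the rim and holder corners I read off.

Run:
```python
from h import *
from scipy.optimize import least_squares
np.set_printoptions(precision=4,suppress=True)
m=dict(np.load('m4.npz'));rv,_=cv2.Rodrigues(m['R'])
L=[];P=[]
def add(x,y,z,u,v):L.append((x,y,z));P.append((u/2+130-.25,v/2+40-.25))
for x,y,u,v in((-45,85,219,159),(45,85,419,157),(-45,-85,244,492),(45,-85,415,492),(-39,79,231,171),(39,79,406,170),(-39,-79,253,484),(39,-79,405,484)):add(x,y,70,u,v)
for x,y,u,v in((75.5,79.5,487,168),(114.5,79.5,570,167),(75.5,-79.5,476,474),(114.5,-79.5,548,474)):add(x,y,65,u,v)
L=np.array(L)/1000.;P=np.array(P)
def W(p,L=L):
    c,s=np.cos(p[3]),np.sin(p[3]);return L@np.array([[c,-s,0],[s,c,0],[0,0,1]]).T+p[:3]
def res(p): return (cv2.projectPoints(W(p),rv,m['t'],m['R']*0+K(m),m['dist_coeffs'])[0][:,0]-P).ravel()
r=least_squares(res,[.58,0,.095,-.04],x_scale=.01);print(r.x,np.degrees(r.x[3]));print(r.fun.reshape(-1,2))
for z in (.095,.1,.105):
    q=least_squares(lambda p:res([p[0],p[1],z,p[2]]),[.58,0,-.04]);print(z,q.x,q.cost,r.cost)
p=r.x;g=np.array([.0,0,0])
m3=dict(np.load('m3.npz'))
print('holder tri',tri([T('wrist',(185.7,379.9),m),T('scene',(226.7,345.8)),T('wrist',(77.9,380.9),m3)]))
print('grip tri',tri([T('wrist',(316,314.1),m),T('scene',(205.5,284.3)),T('wrist',(222.7,311.1),m3)]))
print('holder model',W(p,np.array([[.095,0,0]])))
```

```text
[ 0.571  -0.009   0.0877 -0.0241] -1.383553136711174
[[-1.6079  0.0337]
 [ 0.3513  0.0626]
 [-0.0937  0.094 ]
 [ 0.6321 -0.6736]
 [-0.273   0.8787]
 [ 0.0234  0.5447]
 [ 0.7652 -0.9582]
 [-0.0982 -1.6285]
 [-0.1975 -0.0611]
 [ 1.6051  0.0147]
 [-1.0833  0.8913]
 [ 0.0132  0.5695]]
0.095 [ 0.5709 -0.007  -0.0241] 39.8767447629737 6.902740849595158
0.1 [ 0.5709 -0.0057 -0.0241] 103.65533407646991 6.902740849595158
0.105 [ 0.5708 -0.0043 -0.0241] 204.71949582308508 6.902740849595158
holder tri (array([ 0.6644, -0.0089,  0.0983]), np.float64(0.005093286478496517))
grip tri (array([ 0.5871, -0.1483,  0.14  ]), np.float64(0.0015231190448301373))
holder model [[ 0.6659 -0.0113  0.0877]]
```

```bash
python3 -m jog '[{"travel":[-0.1,0.64,-0.02],"dr":[0,0,0],"fingers":1},{"travel":[-0.1,0.64,-0.02],"dr":[0,0,0],"fingers":1},{"travel":[-0.1,0.64,-0.02],"dr":[0,0,0],"fingers":1},{"travel":[-0.1,0.64,-0.02],"dr":[0,0,0],"fingers":1},{"travel":[-0.1,0.64,-0.02],"dr":[0,0,0],"fingers":1},{"travel":[-0.1,0.64,-0.02],"dr":[0,0,0],"fingers":1},{"travel":[-0.1,0.64,-0.02],"dr":[0,0,0],"fingers":1},{"travel":[-0.1,0.64,-0.02],"dr":[0,0,0],"fingers":1}]' 60
python3 - <<'E'
from h import *
np.set_printoptions(precision=4,suppress=True)
m=vision.camera_model('wrist');im=vision.get_image('wrist')
np.savez('m5.npz',**{k:np.array(v) for k,v in m.items()})
M=marks('wrist','cup_a_mid glue'.split())
for s,p in M['cup_a_mid']: print(atz(T('wrist',p,m),.047))
c=im[40:340,120:520];cv2.imwrite('pics/w5.png',cv2.resize(c,(800,600),interpolation=cv2.INTER_CUBIC))
E
```

```text
clock: 11.12
ee_pos: [0.5474, 0.3374, 0.3128]
tool_rot: [3.14, -0.064, 0.0]
contact_force: [0.5, 0.6, 0.2]
width: 0.0851
wrist cup_a_mid [(0.73, [92.1, 249.7]), (0.6, [194.7, 264.5]), (0.54, [156.6, 359.9])]
wrist glue [(0.66, [90.3, 250.2])]
[0.4726 0.4128 0.047 ]
[0.4781 0.2897 0.047 ]
[0.5978 0.3333 0.047 ]
```

View pics/w5.png

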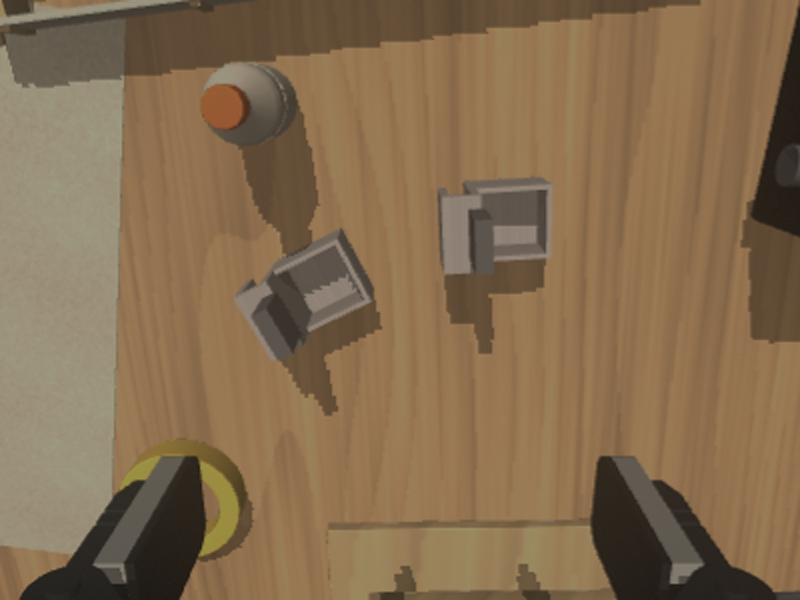

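The near cup's body points about +30° and the far cup's about +3°. The rim corners are clear, so I'll fit both poses and check with an overlay.

```bash
cat > cup.py <<'E'
from h import *
from scipy.optimize import least_squares
def PJ(m,X):
    rv,_=cv2.Rodrigues(m['R']);return cv2.projectPoints(np.array(X,float),rv,m['t'],K(m),np.array(m['dist_coeffs']))[0][:,0]
def W(p,L,z0=.047):
    c,s=np.cos(p[2]),np.sin(p[2]);L=np.array(L)/1000.;return L@np.array([[c,-s,0],[s,c,0],[0,0,1]]).T+[p[0],p[1],z0]
def fit(m,L,P,p0,z0=.047):
    r=least_squares(lambda p:(PJ(m,W(p,L,z0))-P).ravel(),p0,x_scale=.01);return r.x,np.abs(r.fun).max()
RIM=[(48.5,23,-12),(48.5,-23,-12)]
TAB=[(-5,15,47),(5,15,47),(5,-15,47),(-5,-15,47)]
E
python3 - <<'E'
from cup import *
np.set_printoptions(precision=4,suppress=True)
m=dict(np.load('m5.npz'));im=cv2.imread('pics/w5.png')
f=lambda u:np.array(u)/2+[120,40]-.25
g=lambda P:(P-[120,40]+.25)*2
for n,P,p0 in (('far',[(549,180),(549,258),(441,192),(444,273)],(.6,.333,.05)),('near',[(341,231),(373,299),(237,294),(279,360)],(.478,.29,.5))):
    P=f(P)
    a,e=fit(m,RIM,P[:2],p0); 
    b,e2=fit(m,RIM+[(-18.5,23,12),(-18.5,-23,12)],P,p0)
    print(n,a,e,np.degrees(a[2]),'|',b,e2,np.degrees(b[2]))
    for L,c in ((TAB,(0,0,255)),(RIM+[(2.5,-23,-12),(2.5,23,-12)],(0,255,0)),([(-18.5,23,12),(-18.5,-23,12),(-2.5,-23,12),(-2.5,23,12)],(255,0,0))):
        cv2.polylines(im,[g(PJ(m,W(b,L))).astype(int)],True,c,1)
cv2.imwrite('pics/w5o.png',cv2.resize(im[150:400,200:600],(800,500)))
E
```

```text
far [0.5931 0.3365 0.0272] 1.0773058983329804 1.5556084485434674 | [0.5929 0.3372 0.0151] 1.1509309005227237 0.862930784999367
near [0.4763 0.2958 0.3736] 0.8329513406919773 21.407279385982736 | [0.4772 0.2918 0.4458] 2.0077753209624234 25.54155542772222
```

View pics/w5o.png

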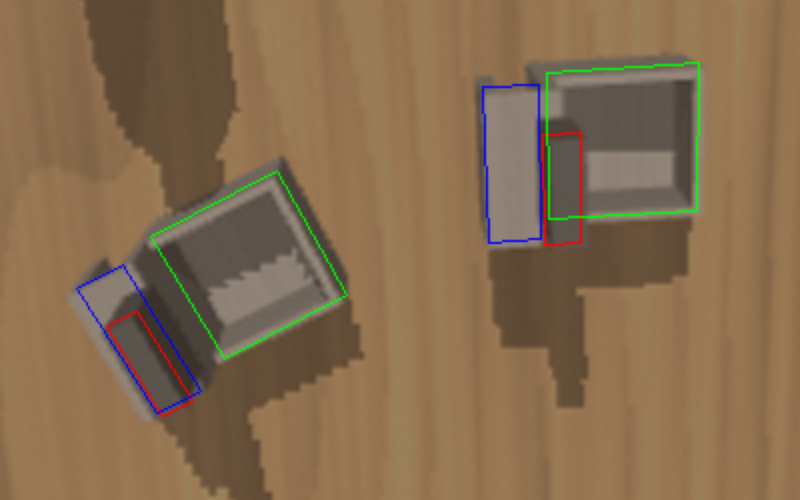

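The overlay matches both cups to within about 1 mm (near cup yaw about 27°, far about 1°). I'll hover over the near cup and recheck.

```bash
python3 -m jog '[{"travel":[-0.14,-0.091,-0.1],"dr":[0,0,0.081],"fingers":0.6},{"travel":[-0.14,-0.091,-0.2],"dr":[0,0,0.081],"fingers":0.6},{"travel":[-0.14,-0.091,-0.306],"dr":[0,0,0.081],"fingers":0.6},{"travel":[-0.14,-0.091,-0.306],"dr":[0,0,0.081],"fingers":0.6},{"travel":[-0.14,-0.091,-0.306],"dr":[0,0,0.081],"fingers":0.6}]' 40
python3 - <<'E'
from cup import *
np.set_printoptions(precision=4,suppress=True)
o=ctrl.get_obs();r=o['tool_rot'];print(o['ee_pos'],np.degrees(2*np.arctan2(r[1],r[0])))
m=vision.camera_model('wrist');im=vision.get_image('wrist')
M=marks('wrist',['cup_a_mid'])
for s,p in M['cup_a_mid']: print(atz(T('wrist',p,m),.047))
b=(.4772,.2918,np.radians(27))
for L,c in ((TAB,(0,0,255)),(RIM+[(2.5,-23,-12),(2.5,23,-12)],(0,255,0)),([(-18.5,23,12),(-18.5,-23,12),(-2.5,-23,12),(-2.5,23,12)],(255,0,0))):
    cv2.polylines(im,[PJ(m,W(b,L)).astype(int)],True,c,1)
cv2.imwrite('pics/w6.png',im)
E
```

```text
clock: 11.9
ee_pos: [0.4785, 0.294, 0.1623]
tool_rot: [-3.056, -0.728, -0.006]
contact_force: [0.3, 0.1, 1.3]
width: 0.051
[0.4785 0.294  0.1623] -333.1986764101869
wrist cup_a_mid [(0.96, [195.2, 313.6])]
[0.4762 0.2906 0.047 ]
```

View pics/w6.png

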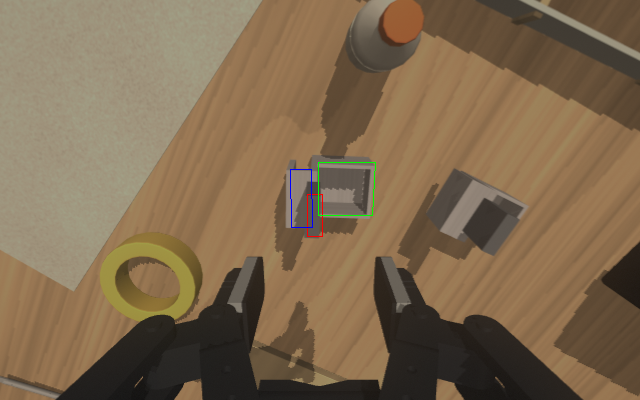

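The overlay sits on the cup within 1–2 pixels, so it hasn't moved. I'll descend and grip.

```bash
python3 -m jog '[{"travel":[-0.002,-0.002,-0.1],"dr":[0,0,0],"fingers":0.6},{"travel":[-0.002,-0.002,-0.16],"dr":[0,0,0],"fingers":0.6},{"travel":[-0.002,-0.002,-0.188],"dr":[0,0,0],"fingers":0.6},{"travel":[-0.002,-0.002,-0.188],"dr":[0,0,0],"fingers":0.6},{"travel":[-0.002,-0.002,-0.188],"dr":[0,0,0],"fingers":0},{"travel":[-0.002,-0.002,-0.188],"dr":[0,0,0],"fingers":0},{"travel":[-0.002,-0.002,-0.188],"dr":[0,0,0],"fingers":0},{"travel":[-0.002,-0.002,-0.188],"dr":[0,0,0],"fingers":0},{"travel":[-0.002,-0.002,-0.188],"dr":[0,0,0],"fingers":0}]' 40
```

```text
clock: 13.12
ee_pos: [0.4759, 0.2929, 0.0665]
tool_rot: [-3.055, -0.732, -0.001]
contact_force: [-0.9, -0.3, 3.5]
width: 0.0093
```

```bash
python3 -m jog '[{"travel":[0,0,0.1],"dr":[0,0,0],"fingers":0},{"travel":[0,0,0.22],"dr":[0,0,0],"fingers":0},{"travel":[0.02,-0.1,0.34],"dr":[0,0,-0.02],"fingers":0},{"travel":[0.04,-0.2,0.4],"dr":[0,0,-0.04],"fingers":0},{"travel":[0.06,-0.3,0.4],"dr":[0,0,-0.06],"fingers":0},{"travel":[0.08,-0.4,0.4],"dr":[0,0,-0.078],"fingers":0},{"travel":[0.1,-0.5,0.4],"dr":[0,0,-0.078],"fingers":0},{"travel":[0.122,-0.6,0.4],"dr":[0,0,-0.078],"fingers":0},{"travel":[0.122,-0.682,0.4],"dr":[0,0,-0.078],"fingers":0},{"travel":[0.122,-0.682,0.4],"dr":[0,0,-0.078],"fingers":0},{"travel":[0.122,-0.682,0.4],"dr":[0,0,-0.078],"fingers":0}]' 40
python3 - <<'E'
from cup import *
np.set_printoptions(precision=4,suppress=True)
o=ctrl.get_obs();r=o['tool_rot'];print(o['ee_pos'],(np.degrees(2*np.arctan2(r[1],r[0]))+180)%360-180,o['width'])
m=vision.camera_model('wrist');im=vision.get_image('wrist')
p=(.571,-.009,-.0241)
for L in ([(-45,85,70),(45,85,70),(45,-85,70),(-45,-85,70)],[(-39,79,70),(39,79,70),(39,-79,70),(-39,-79,70)]):
    cv2.polylines(im,[PJ(m,W(p,L,.0877)).astype(int)],True,(0,255,0),1)
e=o['ee_pos'];b=(e[0],e[1],-.0241)
for L,c in ((TAB,(0,0,255)),(RIM+[(2.5,-23,-12),(2.5,23,-12)],(0,255,0)),([(-18.5,23,12),(-18.5,-23,12),(-2.5,-23,12),(-2.5,23,12)],(255,0,0))):
    cv2.polylines(im,[PJ(m,W(b,L,e[2]-.0195)).astype(int)],True,c,1)
cv2.imwrite('pics/w7.png',im[:,100:]);
E
```

```text
clock: 14.5
ee_pos: [0.5363, -0.0478, 0.2652]
tool_rot: [-3.141, 0.031, 0.002]
contact_force: [0.5, 0.5, -1.8]
width: 0.0091
[ 0.5363 -0.0478  0.2652] -1.1387507310264482 0.009069240843326122
```

View pics/w7.png

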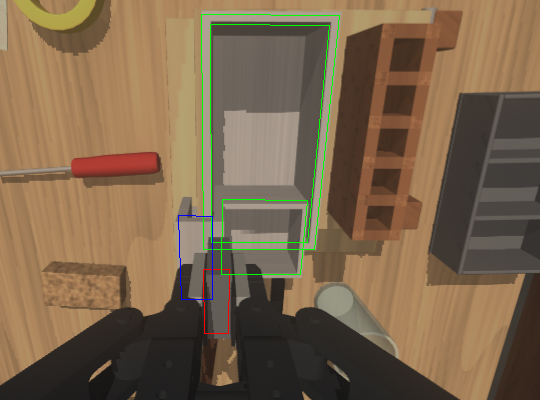

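Both overlays (rim and held cup) sit on the picture. I'll lower over the rim.

```bash
python3 -m jog '[{"travel":[0.001,0,-0.06],"dr":[0,0,0],"fingers":0},{"travel":[0.001,0,-0.11],"dr":[0,0,0],"fingers":0},{"travel":[0.001,0,-0.15],"dr":[0,0,0],"fingers":0},{"travel":[0.001,0,-0.17],"dr":[0,0,0],"fingers":0},{"travel":[0.001,0,-0.18],"dr":[0,0,0],"fingers":0},{"travel":[0.001,0,-0.187],"dr":[0,0,0],"fingers":0},{"travel":[0.001,0,-0.187],"dr":[0,0,0],"fingers":0}]' 40; python3 -m jog '[{"travel":[0,0,-0.004],"dr":[0,0,0],"fingers":0},{"travel":[0,0,-0.008],"dr":[0,0,0],"fingers":0},{"travel":[0,0,-0.008],"dr":[0,0,0],"fingers":0}]' 40
```

```text
clock: 15.42
ee_pos: [0.5374, -0.0482, 0.1728]
tool_rot: [3.141, -0.031, 0.001]
contact_force: [-0.3, -1.0, -1.2]
width: 0.0092
clock: 15.8
ee_pos: [0.5378, -0.0484, 0.1716]
tool_rot: [3.141, -0.031, 0.002]
contact_force: [-3.7, 1.3, 9.7]
width: 0.0094
```

```bash
python3 -m jog '[{"travel":[0,0,0.004],"dr":[0,0,0],"fingers":0.15},{"travel":[0,0,0.004],"dr":[0,0,0],"fingers":0.3},{"travel":[0,0,0.004],"dr":[0,0,0],"fingers":0.45},{"travel":[0,0,0.004],"dr":[0,0,0],"fingers":0.45},{"travel":[0,0,0.08],"dr":[0,0,0],"fingers":0.45},{"travel":[0.03,0.08,0.18],"dr":[0,0,0],"fingers":0.6},{"travel":[0.06,0.2,0.26],"dr":[0,0,0],"fingers":1},{"travel":[0.06,0.2,0.26],"dr":[0,0,0],"fingers":1},{"travel":[0.06,0.2,0.26],"dr":[0,0,0],"fingers":1}]' 40
python3 - <<'E'
from cup import *
m=vision.camera_model('wrist');im=vision.get_image('wrist')
p=(.5378,-.0484,-.0241)
im2=im.copy()
for L,c in ((TAB,(0,0,255)),(RIM+[(2.5,-23,-12),(2.5,23,-12)],(0,255,0)),([(-18.5,23,12),(-18.5,-23,12),(-2.5,-23,12),(-2.5,23,12)],(255,0,0))):
    cv2.polylines(im2,[PJ(m,W(p,L,.150)).astype(int)],True,c,1)
M=marks('wrist',['cup_a_mid','leg_grip'])
for s,q in M['cup_a_mid']: print(atz(T('wrist',q,m),.15))
cv2.imwrite('pics/w8.png',im2[:,100:])
vision.get_image('top');M=marks('top',['cup_a_mid']); vision.get_image('scene');N=marks('scene',['cup_a_mid'])
for s,q in M['cup_a_mid']: print(atz(T('top',q),.047))
for s,q in N['cup_a_mid']: print(atz(T('scene',q),.047))
E
```

```text
clock: 16.92
ee_pos: [0.5671, 0.0521, 0.2981]
tool_rot: [3.141, -0.028, -0.0]
contact_force: [-0.3, -0.2, 0.1]
width: 0.0854
wrist cup_a_mid [(0.62, [285.7, 288.8])]
wrist leg_grip [(0.57, [355.3, 339.3])]
[ 0.53641645 -0.05353632  0.15      ]
top cup_a_mid [(0.94, [195.2, 327.7])]
scene cup_a_mid [(0.75, [183.4, 316.2]), (0.52, [205.3, 284.6])]
[ 0.54695499 -0.05385768  0.047     ]
[ 0.37124969 -0.01075583  0.047     ]
[ 0.45762817 -0.12840187  0.047     ]
```

View pics/w8.png

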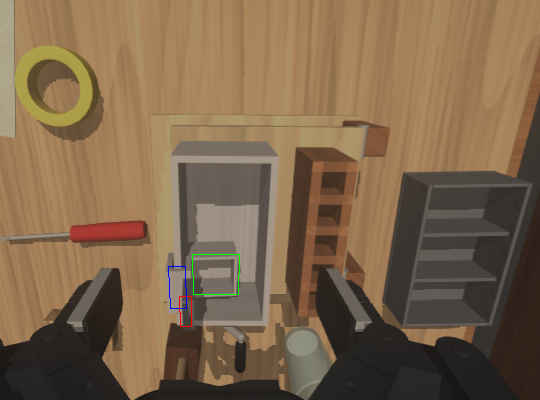

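The cup hangs on the robot-side wall inside the bin, and the overlay at hang height fits. Now the far cup, checked numerically from hover.

```bash
python3 -m jog '[{"travel":[0.01,0.12,0],"dr":[0,0,0.006],"fingers":1},{"travel":[0.02,0.24,0],"dr":[0,0,0.006],"fingers":1},{"travel":[0.03,0.36,-0.02],"dr":[0,0,0.006],"fingers":1},{"travel":[0.04,0.47,-0.1],"dr":[0,0,0.006],"fingers":0.6},{"travel":[0.052,0.57,-0.2],"dr":[0,0,0.006],"fingers":0.6},{"travel":[0.052,0.57,-0.25],"dr":[0,0,0.006],"fingers":0.6},{"travel":[0.052,0.57,-0.25],"dr":[0,0,0.006],"fingers":0.6},{"travel":[0.052,0.57,-0.25],"dr":[0,0,0.006],"fingers":0.6}]' 40
cat > chk.py <<'E'
from cup import *
import sys
np.set_printoptions(precision=4,suppress=True)
o=ctrl.get_obs();r=o['tool_rot'];print(o['ee_pos'],(np.degrees(2*np.arctan2(r[1],r[0]))+180)%360-180)
m=vision.camera_model('wrist');im=vision.get_image('wrist');cv2.imwrite('pics/chk.png',im)
M=marks('wrist',['cup_a_mid'])
for s,p in M['cup_a_mid']: print(atz(T('wrist',p,m),.047))
A=[(x,y,z) for x in (2.5,48.5) for y in (-23,23) for z in (-47,-12)];B=[(x,y,z) for x in (-18.5,2.5) for y in (-23,23) for z in (-24,12)];C=[(x,y,z) for x in (-5,5) for y in (-15,15) for z in (12,47)]
def mask(b):
    k=np.zeros((400,640),np.uint8)
    for L in (A,B,C): cv2.fillConvexPoly(k,cv2.convexHull(PJ(m,W(b,L)).astype(np.float32)).astype(int),1)
    return k>0
for d in outline_of('wrist','cup_a_mid')[:2]:
    k=d['mask'];
    iou=lambda b:(lambda q:(q&k).sum()/(q|k).sum())(mask(b))
    b0=np.array([float(sys.argv[1]),float(sys.argv[2]),np.radians(float(sys.argv[3]))])
    from scipy.optimize import minimize
    R=minimize(lambda v:-iou(b0+np.array(v)*[.001,.001,.01]),[0,0,0],method='Nelder-Mead',options={'initial_simplex':[[3,3,3],[-4,2,0],[2,-4,-3],[-2,-2,6]]})
    b=b0+R.x*[.001,.001,.01];print(d['score'],k.sum(),'iou model',iou(b0),'best',b[:2],np.degrees(b[2]),iou(b))
E
python3 chk.py .593 .337 1
```

```text
clock: 18.27
ee_pos: [0.5941, 0.3362, 0.1749]
tool_rot: [-3.141, -0.027, -0.003]
contact_force: [-0.7, -0.5, 0.4]
width: 0.0511
[0.5941 0.3362 0.1749] 0.9873421824750039
wrist cup_a_mid []
```

Run:
```python
from h import *
a=vision.get_image('wrist'); print(look_for('wrist','cup_a_mid')[:3],look_for('wrist','cup_b_mid')[:3]); b=vision.get_image('top');s=vision.get_image('scene')
marks('scene',['cup_b_mid'])
c=np.vstack([cv2.resize(a,(480,300)),np.hstack([cv2.resize(b[120:290,130:300],(240,240)),cv2.resize(s[150:260,380:490],(240,240))])])
cv2.imwrite('pics/v14.png',c)
```

```text
[] [{'location': [0.46, 0.5183], 'score': 0.76}]
scene cup_b_mid [(0.91, [205.1, 451.8]), (0.45, [191.6, 360.7])]
```

View pics/v14.png

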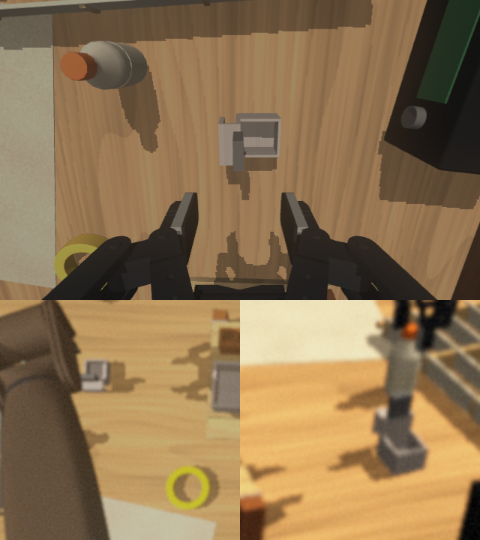

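The cup is where expected (wrist view, about col 330); the detector just missed it. I'll rerun the numeric check.

```bash
sed -i "s/cup_a_mid/cup_b_mid/g" chk.py; python3 chk.py .593 .337 1
```

```text
[0.5933 0.3366 0.1739] 1.0181704890209176
wrist cup_b_mid [(0.71, [191.1, 318.5])]
[0.5939 0.3346 0.047 ]
0.72 5164 iou model 0.8909124021125479 best [0.5941 0.3348] 2.46595783682583 0.9475164011246485
```

```bash
python3 -m jog '[{"travel":[0.001,-0.003,-0.1],"dr":[0,0,0.001],"fingers":0.6},{"travel":[0.001,-0.003,-0.18],"dr":[0,0,0.001],"fingers":0.6},{"travel":[0.001,-0.003,-0.214],"dr":[0,0,0.001],"fingers":0.6},{"travel":[0.001,-0.003,-0.214],"dr":[0,0,0.001],"fingers":0.6},{"travel":[0.001,-0.003,-0.214],"dr":[0,0,0.001],"fingers":0},{"travel":[0.001,-0.003,-0.214],"dr":[0,0,0.001],"fingers":0},{"travel":[0.001,-0.003,-0.214],"dr":[0,0,0.001],"fingers":0},{"travel":[0.001,-0.003,-0.214],"dr":[0,0,0.001],"fingers":0},{"travel":[0.001,-0.003,-0.214],"dr":[0,0,0.001],"fingers":0}]' 40
```

```text
clock: 20.0
ee_pos: [0.5945, 0.3357, 0.0682]
tool_rot: [-3.14, -0.038, -0.004]
contact_force: [-1.3, -0.6, 5.6]
width: 0.0093
```

```bash
python3 -m jog '[{"travel":[0,0,0.1],"dr":[0,0,0],"fingers":0},{"travel":[0,0,0.22],"dr":[0,0,0],"fingers":0},{"travel":[-0.02,-0.1,0.34],"dr":[0,0,-0.0075],"fingers":0},{"travel":[-0.04,-0.2,0.4],"dr":[0,0,-0.0075],"fingers":0},{"travel":[-0.06,-0.3,0.4],"dr":[0,0,-0.0075],"fingers":0},{"travel":[-0.08,-0.4,0.4],"dr":[0,0,-0.0075],"fingers":0},{"travel":[-0.1,-0.5,0.4],"dr":[0,0,-0.0075],"fingers":0},{"travel":[-0.111,-0.608,0.4],"dr":[0,0,-0.0075],"fingers":0},{"travel":[-0.111,-0.608,0.4],"dr":[0,0,-0.0075],"fingers":0},{"travel":[-0.111,-0.608,0.4],"dr":[0,0,-0.0075],"fingers":0}]' 40
python3 - <<'E'
from h import *
o=ctrl.get_obs();r=o['tool_rot'];print(o['ee_pos'],(np.degrees(2*np.arctan2(r[1],r[0]))+180)%360-180,o['width'],o['contact_force'])
E
```

```text
clock: 21.25
ee_pos: [0.5378, 0.0314, 0.2658]
tool_rot: [-3.141, 0.037, 0.002]
contact_force: [-1.0, -0.1, -1.5]
width: 0.0091
[0.53784087 0.03137745 0.26576681] -1.3454664724438317 0.00909161100189367 [-1.04505695 -0.10544006 -1.47187122]
```

Target is x 0.539, with contact expected at TCP z of about 0.173.

```bash
python3 -m jog '[{"travel":[0.002,0.001,-0.06],"dr":[0,0,0],"fingers":0},{"travel":[0.002,0.001,-0.11],"dr":[0,0,0],"fingers":0},{"travel":[0.002,0.001,-0.15],"dr":[0,0,0],"fingers":0},{"travel":[0.002,0.001,-0.17],"dr":[0,0,0],"fingers":0},{"travel":[0.002,0.001,-0.18],"dr":[0,0,0],"fingers":0},{"travel":[0.002,0.001,-0.187],"dr":[0,0,0],"fingers":0},{"travel":[0.002,0.001,-0.187],"dr":[0,0,0],"fingers":0}]' 40; python3 -m jog '[{"travel":[0,0,-0.004],"dr":[0,0,0],"fingers":0},{"travel":[0,0,-0.004],"dr":[0,0,0],"fingers":0}]' 40
```

```text
clock: 22.12
ee_pos: [0.5397, 0.0318, 0.1737]
tool_rot: [3.141, -0.035, 0.003]
contact_force: [-0.3, 0.3, -1.1]
width: 0.0092
clock: 22.38
ee_pos: [0.5398, 0.0317, 0.1734]
tool_rot: [-3.141, 0.036, -0.002]
contact_force: [-2.8, 0.6, 7.6]
width: 0.0095
```

```bash
python3 -m jog '[{"travel":[0,0,0.003],"dr":[0,0,0],"fingers":0.15},{"travel":[0,0,0.003],"dr":[0,0,0],"fingers":0.3},{"travel":[0,0,0.003],"dr":[0,0,0],"fingers":0.45},{"travel":[0,0,0.003],"dr":[0,0,0],"fingers":0.45},{"travel":[0,0,0.08],"dr":[0,0,0],"fingers":0.45},{"travel":[0,0,0.18],"dr":[0,0,0],"fingers":0.45},{"travel":[-0.02,-0.1,0.26],"dr":[0,0,0],"fingers":0.45},{"travel":[-0.04,-0.22,0.27],"dr":[0,0,0],"fingers":0.6},{"travel":[-0.06,-0.34,0.27],"dr":[0,0,0],"fingers":0.6},{"travel":[-0.08,-0.46,0.27],"dr":[0,0,0],"fingers":0.6},{"travel":[-0.08,-0.58,0.27],"dr":[0,0,0],"fingers":0.6},{"travel":[-0.08,-0.62,0.27],"dr":[0,0,0],"fingers":0.6}]' 40
python3 -m jog '[{"travel":[0,0,0],"dr":[0,0,0],"fingers":0.6},{"travel":[0,0,0],"dr":[0,0,0],"fingers":0.6}]'
python3 - <<'E'
from cup import *
np.set_printoptions(precision=4,suppress=True)
m=vision.camera_model('wrist');im=vision.get_image('wrist');np.savez('m9.npz',**{k:np.array(v) for k,v in m.items()})
M=marks('wrist',['spar1_mid','stock','cup_a_mid'],6)
for s,p in M['spar1_mid']: print(atz(T('wrist',p,m),.08))
for d in outline_of('wrist','spar1_mid')[:5]:
    k=d['mask'];r,c=np.nonzero(k);print(d['score'],k.sum(),r.min(),r.max(),c.min(),c.max())
cv2.imwrite('pics/w9.png',cv2.resize(im[90:390,120:520],(800,600),interpolation=cv2.INTER_CUBIC))
E
```

```text
clock: 23.88
ee_pos: [0.4984, -0.2812, 0.3053]
tool_rot: [-3.141, 0.042, 0.001]
contact_force: [-0.1, 0.7, 0.2]
width: 0.0512
clock: 24.12
ee_pos: [0.4994, -0.2768, 0.3057]
tool_rot: [-3.14, 0.034, 0.0]
contact_force: [0.0, 0.8, -0.1]
width: 0.0515
wrist spar1_mid [(0.57, [233.4, 315.3])]
wrist stock [(0.81, [167.0, 320.1]), (0.63, [132.0, 324.4]), (0.21, [188.3, 325.1])]
wrist cup_a_mid []
[ 0.4941 -0.3616  0.08  ]
0.87 572 220 271 308 320
```

View pics/w9.png

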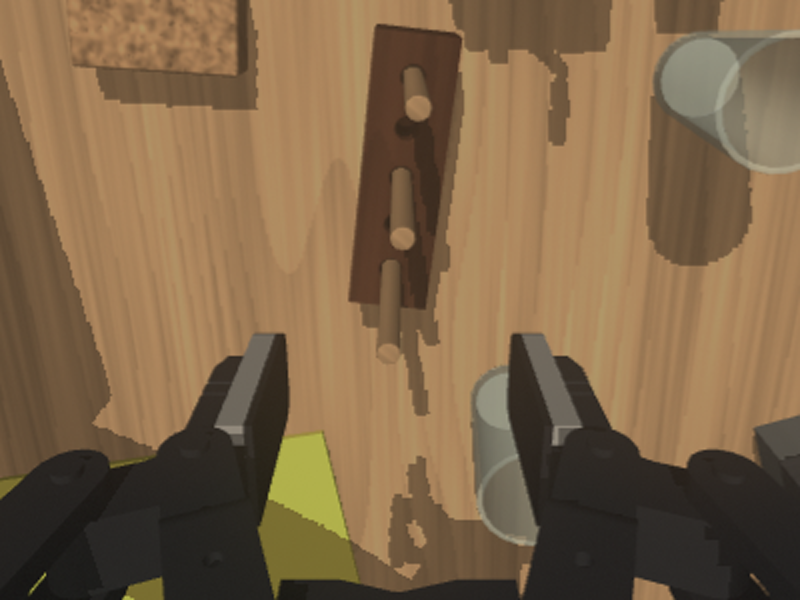

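Spar tops are at crop (419,109), (402,239) and (388,353), in holes 1, 3 and 5 of the block, which is yawed about -6°.

Run:
```python
from cup import *
np.set_printoptions(precision=4,suppress=True)
m=dict(np.load('m9.npz'));f=lambda u,v:(v/2+90-.25,u/2+120-.25)
for u,v in((419,109),(402,239),(388,353)):print('top',atz(T('wrist',f(u,v),m),.155))
L=[(-25,85,50),(25,85,50),(-25,-85,50),(25,-85,50)];P=np.array([f(*q)[::-1] for q in((376,25),(461,37),(349,301),(425,307))])
b,e=fit(m,L,P,(.5,-.3,-.1),0);print('stock',b,np.degrees(b[2]),e)
print(W(b,[(0,y,50) for y in(60,0,-60)],0))
h=(.571,-.009,-.0241);print('cells',W(h,[(95,y,65) for y in(-60,-30,0,30,60)],.0877))
```

```text
top [ 0.5098 -0.2442  0.155 ]
top [ 0.5013 -0.3036  0.155 ]
top [ 0.4934 -0.3624  0.155 ]
stock [ 0.5017 -0.3025 -0.1314] -7.530410443692837 0.871172950453456
[[ 0.5096 -0.2431  0.05  ]
 [ 0.5017 -0.3025  0.05  ]
 [ 0.4939 -0.362   0.05  ]]
cells [[ 0.6645 -0.0713  0.1527]
 [ 0.6652 -0.0413  0.1527]
 [ 0.666  -0.0113  0.1527]
 [ 0.6667  0.0187  0.1527]
 [ 0.6674  0.0487  0.1527]]
```

```bash
python3 -m jog '[{"travel":[0.021,0.066,-0.05],"dr":[0,0,0],"fingers":0.6},{"travel":[0.021,0.066,-0.16],"dr":[0,0,0],"fingers":0.6},{"travel":[0.021,0.066,-0.27],"dr":[0,0,0],"fingers":0.6},{"travel":[0.021,0.066,-0.36],"dr":[0,0,0],"fingers":0.6},{"travel":[0.021,0.066,-0.389],"dr":[0,0,0],"fingers":0.6},{"travel":[0.021,0.066,-0.389],"dr":[0,0,0],"fingers":0.6},{"travel":[0.021,0.066,-0.389],"dr":[0,0,0],"fingers":0},{"travel":[0.021,0.066,-0.389],"dr":[0,0,0],"fingers":0},{"travel":[0.021,0.066,-0.389],"dr":[0,0,0],"fingers":0},{"travel":[0.021,0.066,-0.389],"dr":[0,0,0],"fingers":0},{"travel":[0.021,0.066,-0.389],"dr":[0,0,0],"fingers":0}]' 30
```

```text
clock: 25.75
ee_pos: [0.5103, -0.2461, 0.1136]
tool_rot: [3.139, -0.035, 0.002]
contact_force: [-2.6, -0.1, 7.0]
width: 0.011
```

```bash
python3 -m jog '[{"travel":[0,0,0.1],"dr":[0,0,0],"fingers":0},{"travel":[0,0,0.22],"dr":[0,0,0],"fingers":0},{"travel":[0,0,0.34],"dr":[0,0,0],"fingers":0},{"travel":[0,0,0.46],"dr":[0,0,0],"fingers":0},{"travel":[0.05,0.09,0.48],"dr":[0,0,0],"fingers":0},{"travel":[0.1,0.19,0.48],"dr":[0,0,0],"fingers":0},{"travel":[0.15,0.29,0.48],"dr":[0,0,0],"fingers":0},{"travel":[0.2,0.39,0.48],"dr":[0,0,0],"fingers":0},{"travel":[0.26,0.49,0.48],"dr":[0,0,0],"fingers":0},{"travel":[0.314,0.586,0.48],"dr":[0,0,0],"fingers":0},{"travel":[0.314,0.586,0.48],"dr":[0,0,0],"fingers":0},{"travel":[0.314,0.586,0.48],"dr":[0,0,0],"fingers":0}]' 30
python3 - <<'E'
from cup import *
np.set_printoptions(precision=4,suppress=True)
o=ctrl.get_obs();print(o['ee_pos'],o['tool_rot'],o['width'])
m=vision.camera_model('wrist');im=vision.get_image('wrist');cv2.imwrite('pics/w10.png',im)
M=marks('wrist',['spar1_mid','holder','bin'],4)
for s,p in M['holder']:print(atz(T('wrist',p,m),.0877))
for s,p in M['spar1_mid']:print(atz(T('wrist',p,m),o['ee_pos'][2]-.0336))
E
```

```text
clock: 27.25
ee_pos: [0.6665, 0.0478, 0.3512]
tool_rot: [3.141, -0.035, -0.0]
contact_force: [-1.0, 0.3, 0.6]
width: 0.0108
[0.6665 0.0478 0.3512] [ 3.1411 -0.0349 -0.0004] 0.010818368402527286
wrist spar1_mid [(0.56, [218.0, 124.4])]
wrist holder [(0.79, [201.2, 319.4]), (0.56, [304.8, 137.1])]
wrist bin [(0.95, [198.9, 241.7])]
[ 0.6667 -0.0105  0.0877]
[ 0.4079 -0.1585  0.0877]
[0.5597 0.0617 0.3176]
```

The holder mark agrees with the model within 1 mm. Inserting.

```bash
python3 -m jog '[{"travel":[0.002,-0.002,-0.08],"dr":[0,0,0],"fingers":0},{"travel":[0.002,-0.002,-0.16],"dr":[0,0,0],"fingers":0},{"travel":[0.002,-0.002,-0.19],"dr":[0,0,0],"fingers":0},{"travel":[0.002,-0.002,-0.22],"dr":[0,0,0],"fingers":0}]' 30;  python3 -m jog '[{"travel":[0,0,-0.03],"dr":[0,0,0],"fingers":0},{"travel":[0,0,-0.06],"dr":[0,0,0],"fingers":0},{"travel":[0,0,-0.08],"dr":[0,0,0],"fingers":0},{"travel":[0,0,-0.08],"dr":[0,0,0],"fingers":0}]' 30
```

```text
clock: 27.95
ee_pos: [0.6681, 0.0462, 0.2419]
tool_rot: [3.141, -0.037, 0.003]
contact_force: [0.4, -0.3, -0.4]
width: 0.0109
clock: 28.45
ee_pos: [0.6671, 0.0469, 0.2001]
tool_rot: [-3.141, 0.036, 0.003]
contact_force: [0.5, -0.9, -0.6]
width: 0.0112
```

```bash
python3 -m jog '[{"travel":[0,0,-0.002],"dr":[0,0,0],"fingers":0.2},{"travel":[0,0,-0.002],"dr":[0,0,0],"fingers":0.4},{"travel":[0,0,-0.002],"dr":[0,0,0],"fingers":0.5},{"travel":[0,0,0.06],"dr":[0,0,0],"fingers":0.5},{"travel":[0,0,0.16],"dr":[0,0,0],"fingers":0.5},{"travel":[-0.03,-0.08,0.22],"dr":[0,0,0],"fingers":0.6},{"travel":[-0.08,-0.18,0.22],"dr":[0,0,0],"fingers":0.6},{"travel":[-0.14,-0.28,0.22],"dr":[0,0,0],"fingers":0.6},{"travel":[-0.2,-0.38,0.22],"dr":[0,0,0],"fingers":0.6},{"travel":[-0.26,-0.48,0.22],"dr":[0,0,0],"fingers":0.6},{"travel":[-0.3,-0.58,0.2],"dr":[0,0,0],"fingers":0.6},{"travel":[-0.331,-0.68,0.18],"dr":[0,0,0],"fingers":0.6}]' 30
python3 -m jog '[{"travel":[0,-0.02,0],"dr":[0,0,0],"fingers":0.6},{"travel":[0,-0.02,0],"dr":[0,0,0],"fingers":0.6},{"travel":[0,-0.02,0],"dr":[0,0,0],"fingers":0.6}]'
python3 - <<'E'
from cup import *
np.set_printoptions(precision=4,suppress=True)
m=vision.camera_model('wrist');print(ctrl.get_obs()['ee_pos']);im=vision.get_image('wrist')
M=marks('wrist',['spar1_mid'],4)
for s,p in M['spar1_mid']:print(atz(T('wrist',p,m),.08))
print(PJ(m,[(.5013,-.3036,.155),(.4934,-.3624,.155)]))
im=vision.get_image('top');M=marks('top',['spar1_mid'],4)
for s,p in M['spar1_mid']:print(atz(T('top',p),.08),atz(T('top',p),.163))
E
```

```text
clock: 29.95
ee_pos: [0.5013, -0.2948, 0.2921]
tool_rot: [3.14, -0.036, 0.003]
contact_force: [0.3, -1.4, -0.1]
width: 0.0512
clock: 30.32
ee_pos: [0.5028, -0.3021, 0.2919]
tool_rot: [3.141, -0.033, 0.001]
contact_force: [0.8, -0.4, -0.8]
width: 0.0514
[ 0.5028 -0.3021  0.2919]
wrist spar1_mid [(0.66, [218.8, 313.1])]
[ 0.4961 -0.3631  0.08  ]
[[315.9913 186.9809]
 [308.8409 249.1559]]
top spar1_mid []
```

```bash
python3 -m jog '[{"travel":[-0.003,-0.003,-0.1],"dr":[0,0,0],"fingers":0.6},{"travel":[-0.003,-0.003,-0.2],"dr":[0,0,0],"fingers":0.6},{"travel":[-0.003,-0.003,-0.3],"dr":[0,0,0],"fingers":0.6},{"travel":[-0.003,-0.003,-0.36],"dr":[0,0,0],"fingers":0.6},{"travel":[-0.003,-0.003,-0.36],"dr":[0,0,0],"fingers":0.6},{"travel":[-0.003,-0.003,-0.36],"dr":[0,0,0],"fingers":0},{"travel":[-0.003,-0.003,-0.36],"dr":[0,0,0],"fingers":0},{"travel":[-0.003,-0.003,-0.36],"dr":[0,0,0],"fingers":0},{"travel":[-0.003,-0.003,-0.36],"dr":[0,0,0],"fingers":0},{"travel":[-0.003,-0.003,-0.36],"dr":[0,0,0],"fingers":0}]' 30
```

```text
clock: 31.78
ee_pos: [0.5015, -0.3058, 0.1138]
tool_rot: [3.139, -0.036, 0.004]
contact_force: [-0.9, -0.4, 6.4]
width: 0.0109
```

```bash
python3 -m jog '[{"travel":[0,0,0.1],"dr":[0,0,0],"fingers":0},{"travel":[0,0,0.22],"dr":[0,0,0],"fingers":0},{"travel":[0,0,0.34],"dr":[0,0,0],"fingers":0},{"travel":[0,0,0.46],"dr":[0,0,0],"fingers":0},{"travel":[0.05,0.09,0.48],"dr":[0,0,0],"fingers":0},{"travel":[0.1,0.19,0.48],"dr":[0,0,0],"fingers":0},{"travel":[0.15,0.29,0.48],"dr":[0,0,0],"fingers":0},{"travel":[0.21,0.39,0.48],"dr":[0,0,0],"fingers":0},{"travel":[0.27,0.49,0.48],"dr":[0,0,0],"fingers":0},{"travel":[0.33,0.586,0.48],"dr":[0,0,0],"fingers":0},{"travel":[0.33,0.586,0.48],"dr":[0,0,0],"fingers":0},{"travel":[0.33,0.586,0.48],"dr":[0,0,0],"fingers":0}]' 30
```

```text
clock: 33.28
ee_pos: [0.6655, -0.0117, 0.3511]
tool_rot: [3.141, -0.035, -0.0]
contact_force: [-0.3, 0.3, -0.8]
width: 0.0113
```

```bash
python3 -m jog '[{"travel":[0.002,-0.002,-0.08],"dr":[0,0,0],"fingers":0},{"travel":[0.002,-0.002,-0.16],"dr":[0,0,0],"fingers":0},{"travel":[0.002,-0.002,-0.19],"dr":[0,0,0],"fingers":0},{"travel":[0.002,-0.002,-0.22],"dr":[0,0,0],"fingers":0}]' 30;  python3 -m jog '[{"travel":[0,0,-0.03],"dr":[0,0,0],"fingers":0},{"travel":[0,0,-0.06],"dr":[0,0,0],"fingers":0},{"travel":[0,0,-0.08],"dr":[0,0,0],"fingers":0},{"travel":[0,0,-0.08],"dr":[0,0,0],"fingers":0}]' 30
```

```text
clock: 33.78
ee_pos: [0.6669, -0.0138, 0.2419]
tool_rot: [3.141, -0.038, 0.003]
contact_force: [1.1, -0.3, 0.6]
width: 0.0113
clock: 34.28
ee_pos: [0.6661, -0.0126, 0.2001]
tool_rot: [-3.141, 0.035, 0.003]
contact_force: [-0.1, 0.2, -0.0]
width: 0.0111
```

```bash
python3 -m jog '[{"travel":[0,0,-0.002],"dr":[0,0,0],"fingers":0.2},{"travel":[0,0,-0.002],"dr":[0,0,0],"fingers":0.4},{"travel":[0,0,-0.002],"dr":[0,0,0],"fingers":0.5},{"travel":[0,0,0.06],"dr":[0,0,0],"fingers":0.5},{"travel":[0,0,0.16],"dr":[0,0,0],"fingers":0.5},{"travel":[-0.03,-0.08,0.22],"dr":[0,0,0],"fingers":0.6},{"travel":[-0.08,-0.18,0.22],"dr":[0,0,0],"fingers":0.6},{"travel":[-0.14,-0.28,0.22],"dr":[0,0,0],"fingers":0.6},{"travel":[-0.2,-0.38,0.22],"dr":[0,0,0],"fingers":0.6},{"travel":[-0.26,-0.48,0.22],"dr":[0,0,0],"fingers":0.6},{"travel":[-0.3,-0.58,0.2],"dr":[0,0,0],"fingers":0.6},{"travel":[-0.345,-0.68,0.18],"dr":[0,0,0],"fingers":0.6}]' 30
python3 -m jog '[{"travel":[0,-0.019,0],"dr":[0,0,0],"fingers":0.6},{"travel":[0,-0.019,0],"dr":[0,0,0],"fingers":0.6},{"travel":[0,-0.019,0],"dr":[0,0,0],"fingers":0.6}]'
```

```text
clock: 35.78
ee_pos: [0.4934, -0.3544, 0.292]
tool_rot: [3.14, -0.036, 0.002]
contact_force: [0.5, -0.2, 0.7]
width: 0.0512
clock: 36.15
ee_pos: [0.4949, -0.3612, 0.2919]
tool_rot: [3.141, -0.033, 0.001]
contact_force: [0.6, 0.1, 0.5]
width: 0.0514
```

```bash
python3 -m jog '[{"travel":[-0.003,-0.002,-0.1],"dr":[0,0,0],"fingers":0.6},{"travel":[-0.003,-0.002,-0.2],"dr":[0,0,0],"fingers":0.6},{"travel":[-0.003,-0.002,-0.3],"dr":[0,0,0],"fingers":0.6},{"travel":[-0.003,-0.002,-0.36],"dr":[0,0,0],"fingers":0.6},{"travel":[-0.003,-0.002,-0.36],"dr":[0,0,0],"fingers":0.6},{"travel":[-0.003,-0.002,-0.36],"dr":[0,0,0],"fingers":0},{"travel":[-0.003,-0.002,-0.36],"dr":[0,0,0],"fingers":0},{"travel":[-0.003,-0.002,-0.36],"dr":[0,0,0],"fingers":0},{"travel":[-0.003,-0.002,-0.36],"dr":[0,0,0],"fingers":0},{"travel":[-0.003,-0.002,-0.36],"dr":[0,0,0],"fingers":0}]' 30
```

```text
clock: 37.4
ee_pos: [0.4935, -0.3643, 0.1139]
tool_rot: [3.139, -0.036, 0.004]
contact_force: [-1.4, 0.6, 6.7]
width: 0.0117
```

```bash
python3 -m jog '[{"travel":[0,0,0.1],"dr":[0,0,0],"fingers":0},{"travel":[0,0,0.22],"dr":[0,0,0],"fingers":0},{"travel":[0,0,0.34],"dr":[0,0,0],"fingers":0},{"travel":[0,0,0.46],"dr":[0,0,0],"fingers":0},{"travel":[0.05,0.09,0.48],"dr":[0,0,0],"fingers":0},{"travel":[0.1,0.19,0.48],"dr":[0,0,0],"fingers":0},{"travel":[0.15,0.29,0.48],"dr":[0,0,0],"fingers":0},{"travel":[0.21,0.39,0.48],"dr":[0,0,0],"fingers":0},{"travel":[0.27,0.49,0.48],"dr":[0,0,0],"fingers":0},{"travel":[0.343,0.583,0.48],"dr":[0,0,0],"fingers":0},{"travel":[0.343,0.583,0.48],"dr":[0,0,0],"fingers":0},{"travel":[0.343,0.583,0.48],"dr":[0,0,0],"fingers":0}]' 30
```

```text
clock: 38.9
ee_pos: [0.664, -0.0718, 0.3512]
tool_rot: [3.141, -0.035, -0.001]
contact_force: [-0.3, -0.2, -0.3]
width: 0.0114
```

```bash
python3 -m jog '[{"travel":[0.002,-0.002,-0.08],"dr":[0,0,0],"fingers":0},{"travel":[0.002,-0.002,-0.16],"dr":[0,0,0],"fingers":0},{"travel":[0.002,-0.002,-0.19],"dr":[0,0,0],"fingers":0},{"travel":[0.002,-0.002,-0.22],"dr":[0,0,0],"fingers":0}]' 30;  python3 -m jog '[{"travel":[0,0,-0.03],"dr":[0,0,0],"fingers":0},{"travel":[0,0,-0.06],"dr":[0,0,0],"fingers":0},{"travel":[0,0,-0.08],"dr":[0,0,0],"fingers":0},{"travel":[0,0,-0.08],"dr":[0,0,0],"fingers":0}]' 30
```

```text
clock: 39.4
ee_pos: [0.6653, -0.0739, 0.2419]
tool_rot: [3.141, -0.038, 0.003]
contact_force: [0.4, 0.6, 0.5]
width: 0.0113
clock: 39.9
ee_pos: [0.6646, -0.0725, 0.2001]
tool_rot: [-3.141, 0.036, 0.003]
contact_force: [0.0, -0.2, 0.5]
width: 0.0112
```

```bash
python3 -m jog '[{"travel":[0,0,-0.002],"dr":[0,0,0],"fingers":0.2},{"travel":[0,0,-0.002],"dr":[0,0,0],"fingers":0.4},{"travel":[0,0,-0.002],"dr":[0,0,0],"fingers":0.5},{"travel":[0,0,0.06],"dr":[0,0,0],"fingers":0.5},{"travel":[0,0,0.16],"dr":[0,0,0],"fingers":0.5},{"travel":[0,0,0.26],"dr":[0,0,0],"fingers":0.5},{"travel":[-0.06,0.09,0.34],"dr":[0,0,0],"fingers":1},{"travel":[-0.13,0.185,0.4],"dr":[0,0,0],"fingers":1},{"travel":[-0.13,0.185,0.4],"dr":[0,0,0],"fingers":1},{"travel":[-0.13,0.185,0.4],"dr":[0,0,0],"fingers":1}]' 30
python3 - <<'E'
from cup import *
np.set_printoptions(precision=4,suppress=True)
m=vision.camera_model('wrist');w=vision.get_image('wrist')
p=(.571,-.009,-.0241)
cv2.polylines(w,[PJ(m,W(p,[(-45,85,70),(45,85,70),(45,-85,70),(-45,-85,70)],.0877)).astype(int)],True,(0,255,0),1)
for y in (-60,0,60): cv2.circle(w,tuple(int(v) for v in PJ(m,W(p,[(95,y,150)],.0877))[0]),5,(0,0,255),1)
s=vision.get_image('scene')
a=cv2.resize(w[70:390,140:540],(375,300));b=cv2.resize(s[150:290,180:480],(643,300))
o=np.zeros((600,800,3),np.uint8);o[:300,:375]=a;o[300:,:643]=b;t=vision.get_image('top');o[:300,375:]=cv2.resize(t[100:300,140:500],(425,300))
cv2.imwrite('pics/final.png',o)
E
```

```text
clock: 41.15
ee_pos: [0.6001, 0.0199, 0.4017]
tool_rot: [3.141, -0.034, 0.002]
contact_force: [0.6, -0.3, 0.0]
width: 0.0852
```

View pics/final.png

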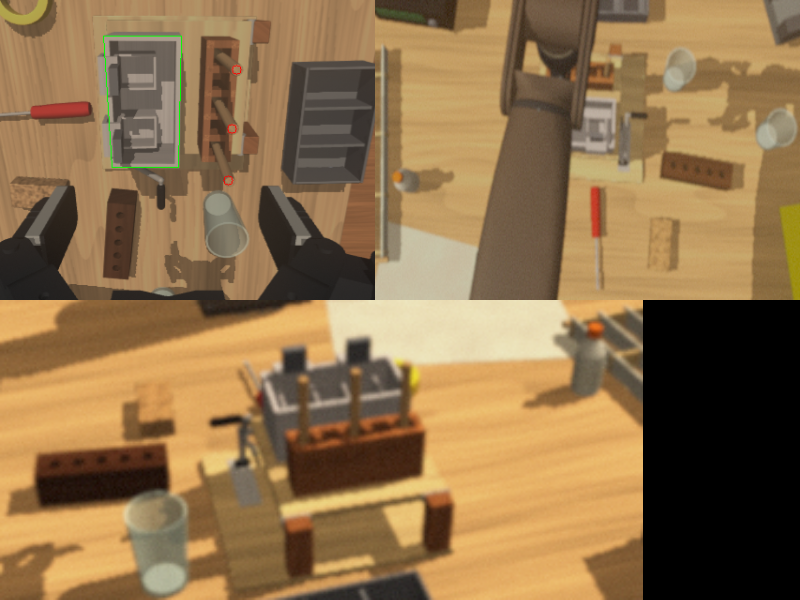

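All three spars stand in their cells with tops at the predicted circles. Both cups hang in the bin, the leg leans away, and the rim still fits its overlay. The block is empty and the other things look untouched. Handing in.

```bash
python3 -c "
from workcell import ctrl
print(ctrl.hand_in())"
```

```text
the job is handed in; nothing more can be done
None
```

The job is done and handed in at about 41 s of robot time.

- **Leg:** with the rack empty, I carried the leg past dead centre to its stop (about 48 N there) and let go. It still leans away, and the rim still matches its level position.
- **Cups:** both hang by their lips over the bin's robot-side wall. Each met the rim at the expected height, so they should be about 15 mm clear of the floor; I worked that out and did not measure it.
- **Spars:** only three were in the block. They stand end-down in the middle and two end cells of the holder, went in without contact force, and the block is now empty.

**Checks that disagreed:**
- The cup detector missed a cup once or twice; the pictures showed the second cup still in place, and I saw no knock.
- The rack's height came out about 10 mm different between two methods (0.088 m by corner fit, 0.098 m from the network's holder marks). I used the corner fit, and the rim contacts agreed with it.

In the last pictures the bystanders in view (tumblers, glue, sander, driver, and part of the tape) look untouched. I judged that by eye and did not measure their positions again.

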